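# Gauge the glaze of a saucer at its marked spot

### The job

Slide the white face-down saucer with the pencilled ring along the desk board into the vee stop until its rim rests against both arms. Then take the pen-type thickness gauge out of its rest and hold it upright with its sprung tip in the ring on the saucer's foot, gently pressed in about half-way, leaving the saucer seated in the stop and everything else alone. Finish while still holding the gauge there for its reading: do not put it down or let go.

Things in the scene. Friction and masses are not known exactly. Their poses are not given: they have to be found in the camera images.
- saucer: Plain white porcelain saucer lying face down on the desk board (whose front edge lies at x = 0.39, lower ground before it), 118 mm across, 20 mm high, 0.16 kg (varies by a third). Origin: centre of its underside; z up. The thin, slightly scalloped rim lies on the board (edge solid to 10 mm up); the foot ring on top is 66 mm across; the flat recess in it, 60 mm across, lies 17 mm up.
- spot (a point): The gauging spot: centre of the pencilled grey ring (16 mm across, a dot in its middle) drawn in the flat recess inside the saucer's foot ring, 16 mm from the saucer's centre along the saucer's own x axis and 17 mm above its underside. It moves and turns with the saucer.
- vee_stop: Fixed aluminium vee stop with rubber-faced arms, screwed to the desk: two straight arms 86 mm long and 16 mm high that meet at 110 degrees. Origin: the inner corner, at desk height. Its own x axis points from the opening into the corner (the way the saucer is pushed), the arms spread 55 degrees either side of -x.
- vee_seat (a point): Where the saucer's centre lies when its rim rests against both arms: 73 mm from the inner corner, along the vee stop's -x axis, at desk height.
- gauge_rest: Fixed upright rest of the gauge: round dark foot 72 mm across, on it an aluminium tube 34 mm across whose bore is 21 mm wide and whose mouth is 66 mm above the desk. Origin: centre of its underside. A painted plate on a fixed wire stand, 190 mm high, stands between it and the vee stop.
- gauge: Pen-type thickness gauge, 0.14 kg, upright in its rest: grey body 22 mm thick (its x), 32 mm wide (its y), with a display; below it a steel nose 16 mm across, 40 mm long, then the sprung tip. Origin: centre of the nose's lower end, 26 mm above the desk at first; z up along the gauge. The body spans 40 to 118 mm above the origin; its shoulder sits on the rest: lift 60 mm or more to come free.
- gauge_grip (a point): Where to grip the gauge: on its axis, 92 mm above the gauge's origin (26 mm below its top).
- tip (a point): Lowest point of the gauge's round-ended sprung tip (8 mm across): on the gauge's axis, 14 mm below the gauge's origin when free.
- plunger (a joint): How far the sprung tip is pushed into the gauge, in m: 0 free, 0.010 fully in, half-way 0.005. A spring holds it out: about 1 N to start moving, then 0.35 N per mm, 2.8 N half-way, 4.6 N at the end, beyond which it is rigid.
- oil_bottle: Small brown glass bottle, 40 mm across, 74 mm high, standing near the front edge; leave alone. Origin: centre of its underside.
- paint_dish: Small white paint dish, 49 mm across, 20 mm high; leave alone. Origin: centre of its underside.
- blue_jar: Small blue paint jar with a white cap, 45 mm across, 70 mm high; leave alone. Origin: centre of its underside.

How it is judged (in metres and radians):
On the way, in this order (a step that is already met when the one before it is completed fails the run):
1. the saucer lies against both arms of the vee stop, the gauge still in its rest (horizontal distance between saucer and vee_seat below 0.006 m and angle between saucer's own z axis and vertical below 0.05 rad and horizontal distance between gauge and gauge_rest below 0.03 m), for 0.3 s.
2. the gauge is lifted out of its rest (height (world z) of gauge above 0.07 m and contact force between gauge and gauge_rest below 0.1 N and horizontal distance between saucer and vee_seat below 0.006 m), for 0.1 s.
3. the upright gauge's tip touches the marked spot and is pressed in part of the way (horizontal distance between saucer and vee_seat below 0.006 m and horizontal distance between tip and spot below 0.008 m and angle between gauge's own z axis and vertical below 0.105 rad and value of joint plunger between 0.002 and 0.008 m), for 0.3 s.
At the end, for the whole second after the job is handed in: Saucer flat, centre within 6 mm of its seat in the vee stop; gauge held by the fingers, clear of its rest, still, within 6 degrees of upright, tip within 8 mm of the marked spot and pressed in by 2 to 8 mm with under 8 N; the arm does not touch the saucer (all of step 3 and angle between saucer's own z axis and vertical below 0.05 rad and contact force between plunger and saucer above 0.5 N and contact force between gauge and saucer below 8 N and contact force between the fingers and gauge above 1 N and contact force between the arm and saucer below 0.2 N and contact force between gauge and gauge_rest below 0.1 N and linear speed of each of gauge, saucer below 0.01 m/s); the arm keeps its last pose, push and grip.
It fails at once if the gauge is pressed onto the saucer with more than 15 N (contact force between gauge and saucer above 15 N).
It fails at once if the saucer is lifted or tipped instead of slid (height (world z) of saucer above 0.015 m or angle between saucer's own z axis and vertical above 0.25 rad).
It fails at once if the oil bottle is moved by more than 20 mm (distance of oil_bottle from where it was at the start of the episode above 0.02 m).
It fails at once if the paint dish is moved by more than 20 mm (distance of paint_dish from where it was at the start of the episode above 0.02 m).
It fails at once if the blue jar is moved by more than 20 mm (distance of blue_jar from where it was at the start of the episode above 0.02 m).
It also fails if it takes over 64 s, if anything falls off the work surface, if the arm or the gripper's body presses on something with over 40 N, if the wrist force passes 120 N, or if a joint passes its speed limit or range.

### The arm

A 6-joint arm with a two-finger parallel gripper is mounted at the origin on a cart in front of the work surface, level with it; the furniture and walls round the work are solid. World frame = base frame: x ahead of the robot, y to its left, z up, the work surface at z = 0. Lengths are in m, angles in degrees, forces in N, time in s.
With the tool pointing down it reaches from about 0.275 to 0.825 m from the base axis. Payload 4.9 kg.
Tool frame: the origin (TCP) lies between the finger pads; the fingertips stand 25 mm ahead of it and the grasp point (between the pads) lies 6 mm ahead of it (arm.tip_extent is the distance from the TCP to the fingertips, in m); z points along the fingers, y is the direction in which the jaws open and shut (so a half turn about z gives the same grasp; the last joint's range is limited). The gripper opens to 85 mm and grips with 20 to 120 N. Pads are 22 mm wide; open, the fingers measure 114 mm over their backs; the gripper's body (76 mm by 85 mm) begins 54 mm behind the grasp point. The pads swing forward as they close: fully open they stand 13 mm farther back than shut.
Start: joints at [-84.294, 18.69, -11.035, 60.275, 0, 82.311], TCP at [0.127, -0.535, 0.256] pointing down, gripper open.
Joint ranges: [-152.03, 152.03], [-55.5, 102.48], [-74.3, 77.21], [-110.64, 120.58], [-84.22, 78.4], [-180, 180]. Speed limits (degrees/s): [147.25, 147.25, 180, 180, 180, 180].

### API

Orientations are given as [roll, pitch, yaw] about the fixed x, y, z axes, in that order (R = Rz(yaw) Ry(pitch) Rx(roll)).
In Python, from workcell import arm gives the robot as it stands.
- The arm moves only by the tool play_rows, never from a script. Its argument "steps" is one flat list of numbers, 5 for each row, row after row: the opening, from -1 (shut) to 1 (fully open), so that 0 is half open, then the shift along the tool's x, y, z in mm, then the turn about the tool's z in degrees. A call has 1 to 20 rows; each row is the pose to reach, as a shift and turn from the pose measured when the call began, along the tool's axes at that moment; what a row does not reach only later rows make up. A row lasts 1/12 s, in which the tool goes at most 41.7 mm and 7.16 degrees, less where a joint would pass 70% of its speed; a pose out of reach is approached as far as the arm can. A call with a gripper value outside its range is refused whole. The fingers move at their own pace and stop on an object; "force" is the grip in N (left out, the last holds). Time passes only in rows, so rows that repeat a pose let the fingers close. It gives the time, the measured TCP pose, the force and the opening at its end, in the units of the state.
- arm.get_state(): the state, without advancing time (a new reading comes with each control period).
- arm.camera(name): name is "scene" or "side" or "wrist"; returns a dict with "image" (400x640x3 uint8, blue, green, red), "vfov" (degrees; the focal length in pixels is half the picture's height over the tangent of half this angle, whatever the lens; pixels are square), "cx", "cy" (the principal point, pixels), "distortion" ([k1, k2, p1, p2, k3] as OpenCV has them; the pictures are not rectified), "cam_to_world" (4x4, takes a point from camera to world coordinates); the wrist camera has in their place "hand_eye" (4x4, takes a point from camera to tool coordinates, whose origin is the TCP and whose axes are the flange's). Camera axes: x right, y up, looking along -z (the intrinsics and any distortion apply to the point x, -y, -z); pixel columns grow to the right and rows downward; lengths in m; the calibration is good to about 2 mm. A picture is of the moment at which its call begins: read the wrist's pose just before it. There is no depth.
- arm.hand_in(): hands the job in, once; it reports no verdict.
Trained networks look in a picture, given as the dict that the camera call returned (one of the last four; its "shot" number tells which), for a name from the list of things; names that differ only in an ending like _2 or _b are one class to them, and where a whole thing is asked for, a point or a joint stands for the part that bears it (a point fixed in the world has none). Each returns a list of dicts, best first, with "conf" (0 to 1); they miss things now and then, are a little off and sometimes report something else, mostly with a low value. They report only what shows in the picture. A call takes as long as a camera call.
- arm.outline_of(picture, target): "pixels" (400x640 bool, what is visible of it) and "position" ([column, row] in pixels, amid what is visible of it).
- arm.place_of(picture, target): "position" ([column, row] in pixels: a listed point, or the origin of a listed thing).
The state is a dict: "clock": time; "joints": joint angles; "dq": joint speeds; "joint_torque": joint torques, N m; "ee_pos": TCP position; "ee_rot": TCP orientation; "wrist_force": force on the tool from outside, world axes, zero at the start; "torque": the same for the moment, N m; "grip_width": opening from 0.0 (shut) to 1.0 (fully open).
Only numpy, scipy, OpenCV 4.12 (cv2) and the standard library are available. Lean on these libraries where they do the work, as an engineer would, in place of code of your own. Each camera call takes 0.05 s, during which the arm holds its last target.

## Working session

There is one attempt and no reset: what is moved stays moved. The work goes in short steps, Python scripts to look and compute and a tool call to move; the robot and the scene stay as the last step left them, time stands still between calls to the robot, and variables do not carry over. Pictures are saved under pics/ and viewed, and the job is handed in when it is done.

Besides the shell and the picture viewer there is one more tool, called after "Call:" as a command line: name --argument value ..., lists and objects as JSON in quotes. play_rows: Moves the arm, as the interface text tells. Its arguments: {"type":"object","properties":{"steps":{"type":"array"},"force":{"type":"number"}},"required":["steps"]}

```bash
ls; mkdir -p pics
cat > h.py <<'E'
import numpy as np, cv2
from workcell import arm
from scipy.spatial.transform import Rotation as R
def K(p):
    f=200/np.tan(np.radians(p['vfov'])/2)
    return np.array([[f,0,p['cx']],[0,f,p['cy']],[0,0,1.]])
def c2w(p,st=None):
    if 'cam_to_world' in p: return np.array(p['cam_to_world'])
    T=np.eye(4);T[:3,:3]=R.from_euler('xyz',st['ee_rot'],degrees=True).as_matrix();T[:3,3]=st['ee_pos']
    return T@np.array(p['hand_eye'])
def pix2z(p,uv,z,st=None):
    T=c2w(p,st)
    n=cv2.undistortPoints(np.array([[uv]],float),K(p),np.array(p['distortion'],float))[0,0]
    d=T[:3,:3]@np.array([n[0],-n[1],-1]); o=T[:3,3]
    return o+d*(z-o[2])/d[2]
def w2pix(p,X,st=None):
    T=np.linalg.inv(c2w(p,st)); X=np.atleast_2d(X)
    c=X@T[:3,:3].T+T[:3,3]; c=c*[1,-1,-1]
    return cv2.projectPoints(c,np.zeros(3),np.zeros(3),K(p),np.array(p['distortion'],float))[0][:,0]
E
python3 - <<'E'
from h import *
s=arm.get_state();print(s)
for n in ['scene','side']:
    p=arm.camera(n);cv2.imwrite(f'pics/{n}0.png',p['image']);print(n,p['vfov'],np.round(p['cam_to_world'],3).tolist())
    for t,z in [('saucer',0),('spot',.017),('vee_stop',0),('vee_seat',0),('gauge_rest',0),('gauge',.026),('gauge_grip',.118),('tip',.012),('oil_bottle',0),('paint_dish',0),('blue_jar',0)]:
        r=arm.place_of(p,t)
        for q in r[:2]: print(n,t,round(q['conf'],2),np.round(q['position'],1),np.round(pix2z(p,q['position'],z),4))
E
```

```text
pics
{'clock': 0.0, 'joints': array([-8.42923535e+01,  1.87326079e+01, -1.10927104e+01,  6.02752228e+01,
       -1.94853226e-03,  8.23104325e+01]), 'dq': array([-0.06521033,  0.04855299,  0.0226886 ,  0.07608256,  0.08016814,
        0.04444353]), 'joint_torque': array([-8.08642471e-04, -4.43400264e+01,  2.62442386e+01,  1.54219876e-02,
       -1.95141415e-04,  4.92432804e-06]), 'ee_pos': array([ 0.12737742, -0.53447998,  0.25549306]), 'ee_rot': array([-1.79900102e+02, -1.15219513e-02,  1.33972056e+01]), 'wrist_force': array([-0.65131079, -0.91150542, -0.24682702]), 'torque': array([-0.01056368, -0.00568932,  0.02343403]), 'grip_width': 0.9977286027521538}
scene 49.76624288103401 [[0.972, 0.19, -0.138, 0.423], [-0.234, 0.767, -0.597, -0.638], [-0.008, 0.613, 0.79, 0.987], [0.0, 0.0, 0.0, 1.0]]
scene saucer 0.92 [286.5 299.7] [ 0.4573 -0.1828  0.    ]
scene spot 0.9 [290.7 300.6] [ 0.4661 -0.1953  0.017 ]
scene vee_stop 0.94 [362.6 266.8] [ 0.6654 -0.1406  0.    ]
scene gauge_rest 0.64 [271.7 173.8] [0.4942 0.228  0.    ]
scene gauge 0.74 [272.  177.2] [0.4908 0.1919 0.026 ]
scene gau
[... 457 characters left out ...]
[0.0, 0.0, 0.0, 1.0]]
side saucer 0.72 [368.1 202.5] [ 0.4611 -0.1906  0.    ]
side spot 0.57 [366.3 195.6] [ 0.4684 -0.1955  0.017 ]
side spot 0.52 [295.7 245.2] [0.5559 0.0795 0.017 ]
side vee_stop 0.71 [295.6 196.3] [ 0.655  -0.1544  0.    ]
side vee_seat 0.89 [320.5 203.4] [ 0.5779 -0.1413  0.    ]
side gauge_rest 0.9 [297.8 302. ] [0.4916 0.2232 0.    ]
side gauge_grip 0.74 [296.9 243.8] [0.4983 0.2056 0.118 ]
side tip 0.34 [365.3 195.6] [ 0.4728 -0.2037  0.012 ]
side oil_bottle 0.98 [334.7 278.4] [0.4484 0.1352 0.    ]
side oil_bottle 0.71 [294.2 247.6] [0.5651 0.0672 0.    ]
side paint_dish 0.74 [233. 265.] [0.6605 0.1695 0.    ]
side blue_jar 0.84 [196.5 305.1] [0.6626 0.2966 0.    ]
```

View pics/scene0.png

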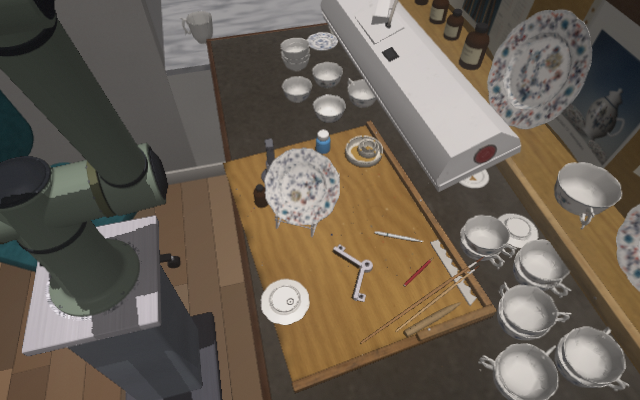

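View pics/side0.png

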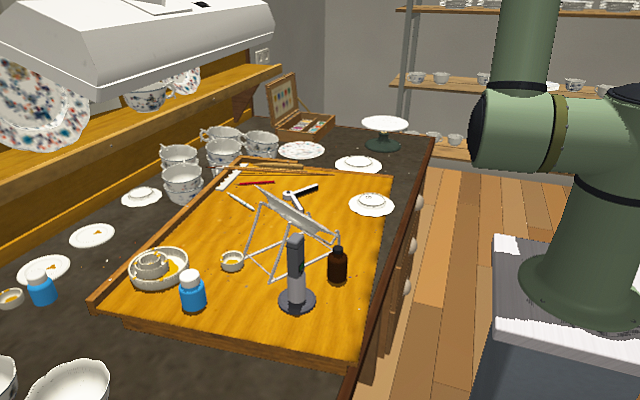

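The scene view shows the saucer at (286,300), the vee corner at (366,265) and the gauge behind the plate at (269,150). I'll move above the saucer and vee for a wrist look.

Call:
play_rows --steps '[1,100,-54,-20,0,1,200,-108,-40,0,1,300,-163,-55,0,1,400,-217,-70,0,1,440,-240,-75,0,1,440,-240,-75,0,1,440,-240,-75,0,1,440,-240,-75,0,1,440,-240,-75,0,1,440,-240,-75,0,1,440,-240,-75,0,1,440,-240,-75,0,1,440,-240,-75,0,1,440,-240,-75,0,1,440,-240,-75,0,1,440,-240,-75,0]'

```text
clock: 2.53
ee_pos: [0.4989, -0.2004, 0.3309]
ee_rot: [-180.0, 0.1, 13.3]
wrist_force: [0.2, -0.5, -0.1]
grip_width: 1.004
```

Run:
```python
from h import *
s=arm.get_state();print(s['clock'],s['ee_pos'],s['ee_rot'],np.round(s['joints'],1))
p=arm.camera('wrist');cv2.imwrite('pics/w1.png',p['image']);print(p['vfov'],np.round(p['hand_eye'],3).tolist())
import pickle;pickle.dump((p,s),open('w1.pkl','wb'))
for t,z in [('saucer',0),('spot',.017),('vee_stop',0),('vee_seat',0)]:
    for q in arm.place_of(p,t)[:2]: print(t,round(q['conf'],2),np.round(q['position'],1),np.round(pix2z(p,q['position'],z,s),4))
```

```text
2.5333 [ 0.49888666 -0.20036912  0.33093352] [-1.79985957e+02  5.87141736e-02  1.33245187e+01] [-29.7  15.2  -4.9  70.   -0.  136.9]
69.32233407483068 [[-0.001, 0.952, 0.306, 0.077], [1.0, 0.001, -0.0, -0.0], [-0.0, 0.306, -0.952, -0.118], [0.0, 0.0, 0.0, 1.0]]
saucer 0.77 [309.9 186.1] [ 0.4494 -0.1834  0.    ]
spot 0.64 [316.9 180.4] [ 0.4655 -0.1919  0.017 ]
vee_stop 0.72 [315.7  42.8] [ 0.6547 -0.1469  0.    ]
```

View pics/w1.png

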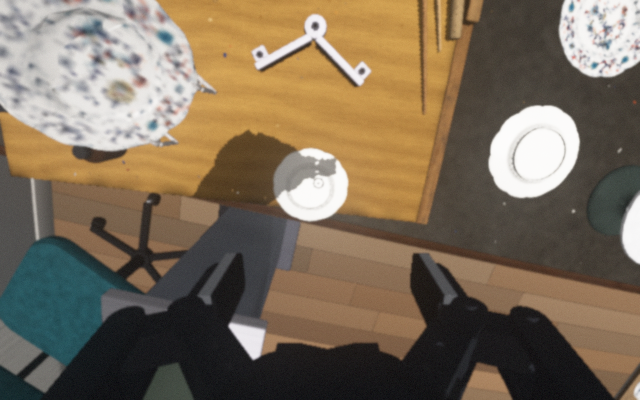

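Run:
```python
from h import *
import pickle
p,s=pickle.load(open('w1.pkl','rb'))
im=p['image']
def tow(uv,z): return np.array([pix2z(p,u,z,s)[:2] for u in uv])
hsv=cv2.cvtColor(im,cv2.COLOR_BGR2HSV)
c=cv2.resize(im[0:110,230:390],None,fx=5,fy=5,interpolation=cv2.INTER_CUBIC)
cv2.imwrite('pics/w1v.png',c)
c=cv2.resize(im[130:240,250:370],None,fx=5,fy=5,interpolation=cv2.INTER_CUBIC)
cv2.imwrite('pics/w1s.png',c)
# saucer: outline on bright low-sat pixels, enclosing circle on the plane z=.005
m=((hsv[...,1]<70)&(hsv[...,2]>70)).astype(np.uint8)
m[:, :265]=0;m[:,360:]=0;m[:140]=0;m[230:]=0
cs=max(cv2.findContours(m,0,cv2.CHAIN_APPROX_NONE)[0],key=cv2.contourArea)[:,0]
W=tow(cs.astype(float),.006)
from scipy.optimize import least_squares
r=least_squares(lambda q:np.hypot(*(W-q[:2]).T)-q[2],[.455,-.185,.059],loss='soft_l1',f_scale=.001)
print('saucer',r.x,np.abs(r.fun).mean())
```

```text
saucer [ 0.44494036 -0.18435456  0.06421854] 0.009471780544484344
```

View pics/w1v.png

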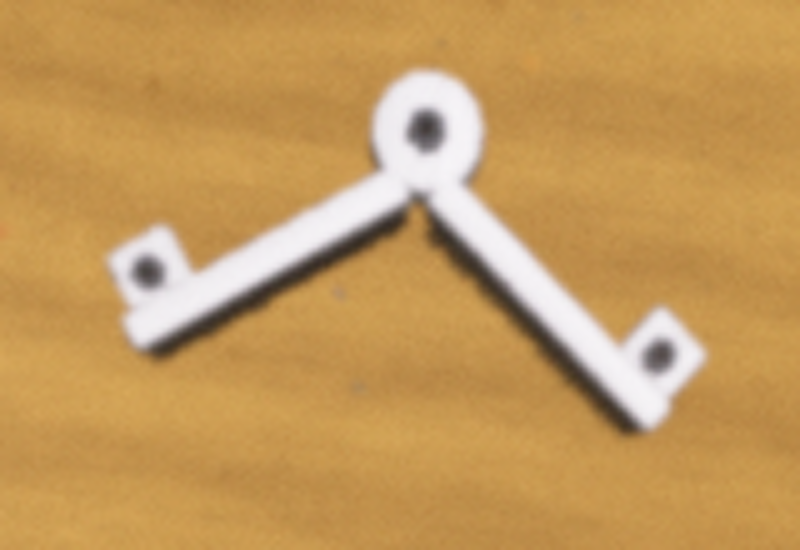

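View pics/w1s.png

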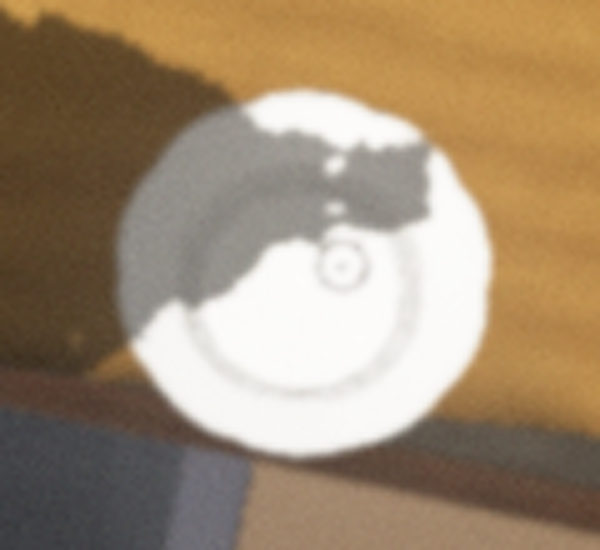

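Run:
```python
from h import *
import pickle
p,s=pickle.load(open('w1.pkl','rb'))
def tow(uv,o,z): return np.array([pix2z(p,(np.array(u)+.5)/5-.5+o,z,s)[:2] for u in uv])
o=np.array([230,0])
for nm,pts,z in [('top',[(150,347),(405,206),(434,208),(637,428)],.016),('bot',[(160,357),(405,224),(440,240),(625,434)],0.0)]:
    A,B,C,D=tow(pts,o,z)
    u=(A-B)/np.linalg.norm(A-B); v=(D-C)/np.linalg.norm(D-C)
    t=np.linalg.solve(np.c_[u,-v],C-B); X=B+u*t[0]
    print(nm,'corner',X,'ang',np.degrees(np.arccos(u@v)),'len',np.linalg.norm(A-X),np.linalg.norm(D-X),'axis', np.degrees(np.arctan2(*-(u+v)[::-1])), 'seat',X+(u+v)/np.linalg.norm(u+v)*.073)
o=np.array([250,130])
# saucer extremes
E=tow([(117,260),(491,265),(304,90),(300,457)],o,0.005);print('saucer',E.mean(0),np.linalg.norm(E[0]-E[1]),np.linalg.norm(E[2]-E[3]),E[3])
S=tow([(343,266)],o,.017);print('spot',S, 'd',np.linalg.norm(S-E.mean(0)))
F=tow([(186,290),(420,285),(303,170),(305,398)],o,.02);print('foot',F.mean(0),np.linalg.norm(F[0]-F[1]),np.linalg.norm(F[2]-F[3]))
```

```text
top corner [ 0.65618306 -0.14509414] ang 108.80087065517262 len 0.08489586774606775 0.08374482015361617 axis 3.988937855730723 seat [ 0.5833599 -0.1501723]
bot corner [ 0.6536744  -0.14351472] ang 109.99304132669462 len 0.08310497035761379 0.08284829428560875 axis 4.235122002293576 seat [ 0.58087373 -0.14890573]
saucer [ 0.45439456 -0.18306776] 0.11834540159884924 0.12048599458778826 [ 0.39239279 -0.19555537]
spot [[ 0.46220867 -0.19468464]] d 0.014000438418549479
foot [ 0.45366421 -0.18424872] 0.07195518979716682 0.07252313382991815
```

Run:
```python
from h import *
print(arm.tip_extent, [a for a in dir(arm) if a[0]!='_'])
```

```text
0.025 ['Unreachable', 'camera', 'get_state', 'hand_in', 'outline_of', 'place_of', 'tip_extent']
```

Call:
play_rows --steps '[1,-30,-6,20,0,1,-70,-16,50,0,1,-114,-25,80,0,1,-114,-25,120,0,1,-114,-25,160,0,1,-114,-25,200,0,1,-114,-25,230,0,1,-114,-25,255,0,1,-114,-25,255,0,1,-114,-25,255,0,1,-114,-25,255,0]'

```text
clock: 3.7
ee_pos: [0.3831, -0.2033, 0.0776]
ee_rot: [179.9, -0.1, 13.2]
wrist_force: [0.7, -0.9, 1.4]
grip_width: 1.005
```

Run:
```python
from h import *
s=arm.get_state();print(s['clock'],s['ee_pos'],s['ee_rot'],s['wrist_force'],s['grip_width'])
p=arm.camera('wrist');cv2.imwrite('pics/w2.png',p['image'])
print(w2pix(p,[[.4545,-.183,.005],[.4625,-.195,.017]],s))
```

```text
3.7 [ 0.38314771 -0.20334341  0.07760407] [ 1.79926416e+02 -5.11617026e-02  1.32488171e+01] [ 0.73679987 -0.89354236  1.40294832] 1.0053039625193496
[[321.90122759 112.51286171]
 [344.50894182 103.97583614]]
```

View pics/w2.png

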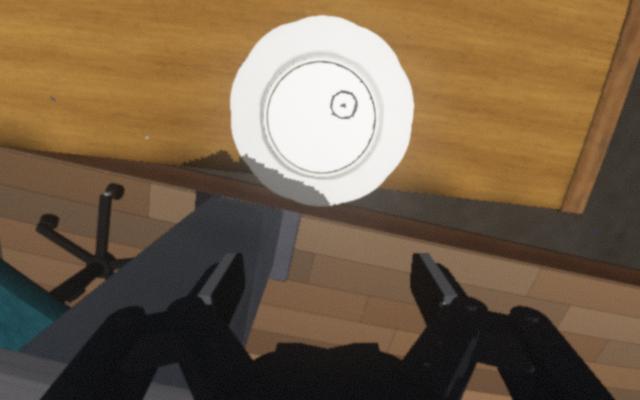

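Call:
play_rows --steps '[1,0,0,25,0,1,0,0,47,0,1,0,0,47,0,1,0,0,47,0,1,0,0,47,0]'

```text
clock: 4.17
ee_pos: [0.3848, -0.2044, 0.0326]
ee_rot: [179.8, -0.2, 13.3]
wrist_force: [0.2, -0.9, -0.2]
grip_width: 0.996
```

Run:
```python
from h import *
s=arm.get_state();print(s['clock'],s['ee_pos'],s['ee_rot'],s['wrist_force'],s['grip_width'])
for n in ['scene','side']:
    p=arm.camera(n);u=w2pix(p,s['ee_pos'])[0];print(u)
    x,y=int(u[0])-50,int(u[1])-40
    cv2.imwrite(f'pics/{n}2.png',cv2.resize(p['image'][max(y,0):y+80,x:x+100],None,fx=7,fy=7,interpolation=cv2.INTER_CUBIC))
```

```text
4.1667 [ 0.3847514  -0.20438089  0.03264628] [179.76483179  -0.18612225  13.27159839] [ 0.18409473 -0.87521406 -0.23134722] 0.9957415058211591
[256.99349647 309.11959108]
[399.03234353 194.1687038 ]
```

View pics/side2.png

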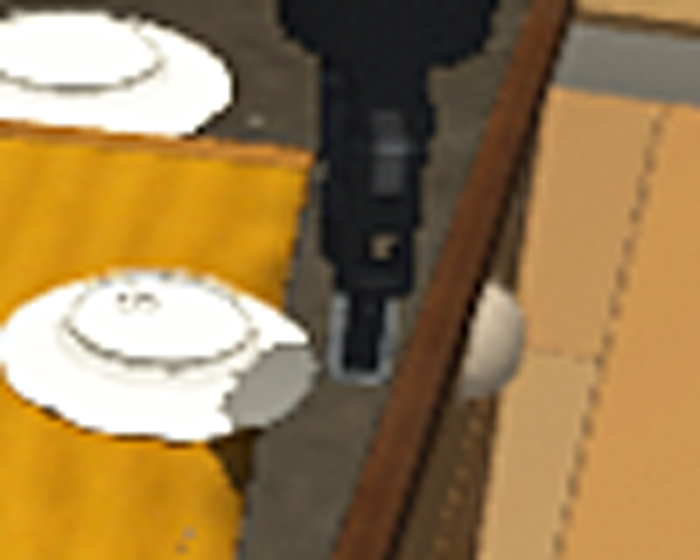

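View pics/scene2.png

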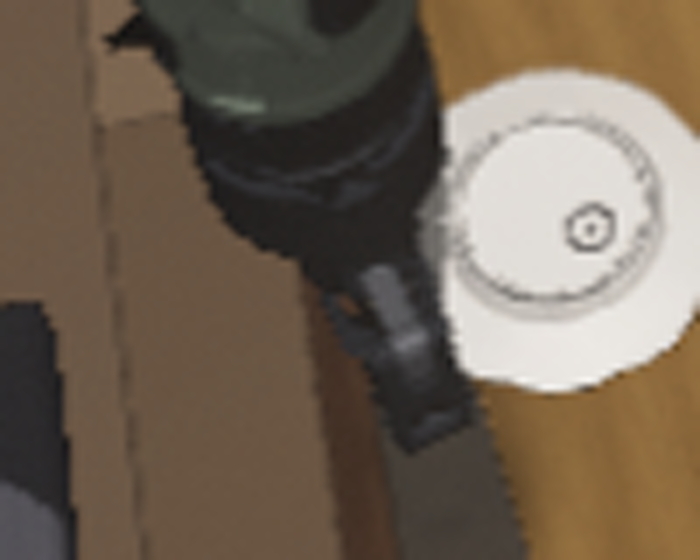

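Run:
```python
from h import *
p=arm.camera('side')
for d in (.0425,.05,.057):
  for z in (0,.008,.013,.02):
    print(d,z,w2pix(p,[[.3848-.23*d,-.2044+.973*d,z]])[0])
p=arm.camera('scene')
print('scene tip px',(257-50+440/7,309-40+430/7))
for d in (.0425,.057):
  for z in (0,.008,.013,.02):
    print(d,z,w2pix(p,[[.3848+.23*d,-.2044-.973*d,z]])[0])
```

```text
0.0425 0 [398.60425689 213.33610117]
0.0425 0.008 [398.92778153 210.6201442 ]
0.0425 0.013 [399.13121141 208.91219696]
0.0425 0.02 [399.41761348 206.50740819]
0.05 0 [398.76326069 214.84909216]
0.05 0.008 [399.08946615 212.12166985]
0.05 0.013 [399.29458976 210.4064446 ]
0.05 0.02 [399.58338688 207.99131946]
0.057 0 [398.91347744 216.27857652]
0.057 0.008 [399.24222308 213.5403888 ]
0.057 0.013 [399.44895165 211.81832891]
0.057 0.02 [399.74001845 209.39349587]
scene tip px (269.85714285714283, 330.42857142857144)
0.0425 0 [265.43887823 330.27851906]
0.0425 0.008 [265.11399996 328.99295072]
0.0425 0.013 [264.90886713 328.18131394]
0.0425 0.02 [264.61894504 327.03431493]
0.057 0 [267.87627479 335.75342732]
0.057 0.008 [267.56420486 334.49149973]
0.057 0.013 [267.3671445  333.69472606]
0.057 0.02 [267.08861188 332.56864923]
```

Call:
play_rows --steps '[1,0,0,4,0,1,0,0,7,0,1,0,0,9,0,1,0,0,9,0]'

```text
clock: 4.7
ee_pos: [0.3843, -0.2041, 0.0228]
ee_rot: [179.8, -0.2, 13.3]
wrist_force: [0.8, 0.3, 0.4]
grip_width: 1.004
```

Call:
play_rows --steps '[1,0,0,3,0,1,0,0,6,0,1,0,0,6,0,1,0,0,6,0]'

```text
clock: 5.03
ee_pos: [0.3841, -0.2039, 0.0164]
ee_rot: [179.8, -0.1, 13.3]
wrist_force: [-1.1, -0.1, 0.4]
grip_width: 1.001
```

Run:
```python
from h import *
s=arm.get_state()
p=arm.camera('side');u=w2pix(p,s['ee_pos'])[0]
x,y=int(u[0])-50,int(u[1])-40;print(x,y)
cv2.imwrite(f'pics/side3.png',cv2.resize(p['image'][max(y,0):y+80,x:x+100],None,fx=7,fy=7,interpolation=cv2.INTER_CUBIC))
```

```text
348 159
```

View pics/side3.png

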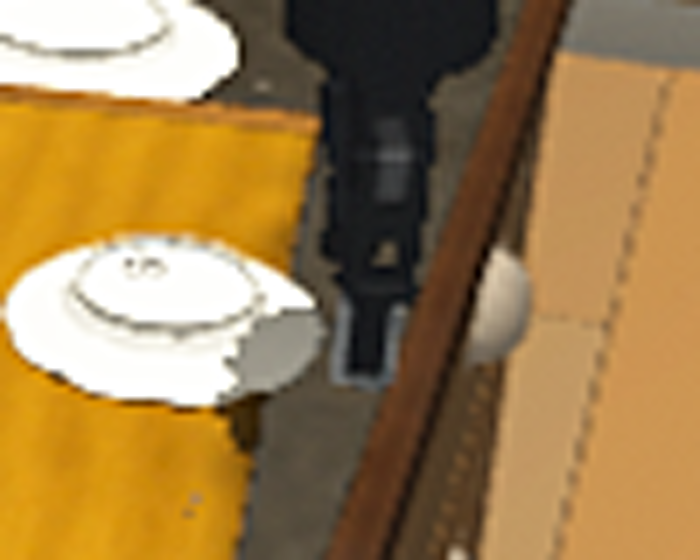

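Call:
play_rows --steps '[1,5,-4,-1,0,1,10,-4,-1,0,1,15,-4,-1,0,1,19,-4,-1,0,1,23,-4,-1,0,1,27,-4.1,-1,0,1,32,-4.2,-1,0,1,37,-4.4,-1,0,1,42,-4.5,-1,0,1,47,-4.7,-1,0,1,52,-4.8,-1,0,1,57,-5,-1,0,1,62,-5.1,-1,0,1,67,-5.2,-1,0,1,72,-5.3,-1,0,1,77,-5.5,-1,0,1,82,-5.6,-1,0,1,87,-5.7,-1,0,1,92,-5.9,-1,0,1,96,-6,-1,0]'

```text
clock: 6.75
ee_pos: [0.4769, -0.176, 0.0178]
ee_rot: [179.8, -0.2, 13.3]
wrist_force: [-2.0, -0.1, 2.6]
grip_width: 1.003
```

Run:
```python
from h import *
s=arm.get_state();print(s['clock'],s['ee_pos'],s['wrist_force'])
p=arm.camera('wrist');cv2.imwrite('pics/w4.png',p['image'])
```

```text
6.75 [ 0.47688802 -0.1759786   0.0177841 ] [-1.9739259  -0.12695237  2.56181178]
```

View pics/w4.png

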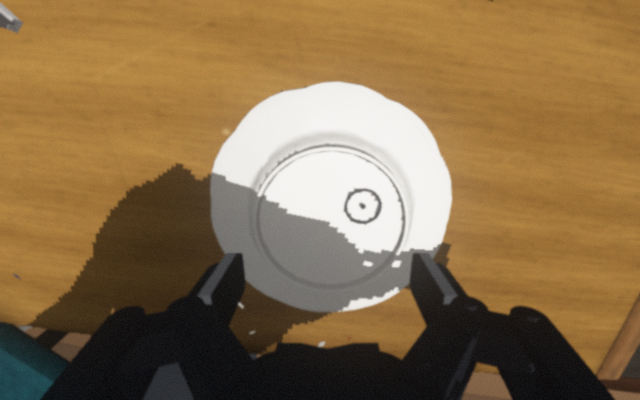

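Call:
play_rows --steps '[1,5,0,0,0,1,10,0,0,0,1,15,0,0,0,1,20,-1,0,0,1,25,-1,0,0,1,30,-1,0,0,1,35,-1,0,0,1,40,-1.5,0,0,1,45,-1.5,0,0,1,48,-1.5,0,0,1,48,-1.5,0,0]'

```text
clock: 7.72
ee_pos: [0.525, -0.1632, 0.0181]
ee_rot: [179.8, -0.3, 13.3]
wrist_force: [0.4, 0.2, 2.1]
grip_width: 0.996
```

Run:
```python
from h import *
s=arm.get_state();print(s['clock'],s['ee_pos'],s['wrist_force'])
p=arm.camera('wrist');cv2.imwrite('pics/w5.png',p['image'])
```

```text
7.7167 [ 0.52502659 -0.16321402  0.01810781] [0.40458283 0.17336175 2.10677191]
```

View pics/w5.png

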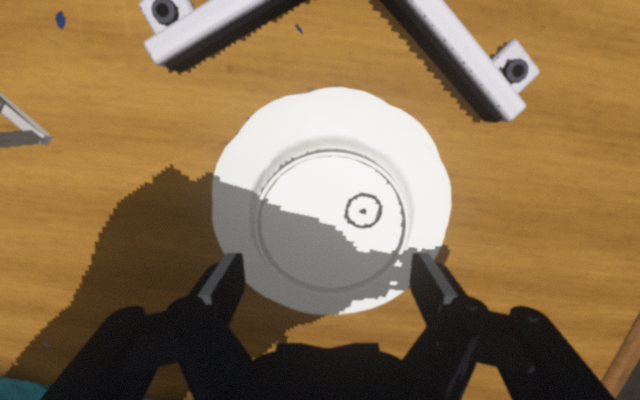

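```bash
cat >> h.py <<'E'
def line(a,b): return np.cross([*a,1],[*b,1])
def vee(P):
    A,B,C,D=P
    u=(A-B)/np.linalg.norm(A-B); v=(D-C)/np.linalg.norm(D-C)
    t=np.linalg.solve(np.c_[u,-v],C-B); X=B+u*t[0]; b=(u+v)/np.linalg.norm(u+v)
    print('corner',X,'ang',np.degrees(np.arccos(u@v)),'axis',np.degrees(np.arctan2(*-b[::-1])),'seat',X+b*.073,'len',np.linalg.norm(A-X),np.linalg.norm(D-X))
E
python3 - <<'E'
from h import *
s=arm.get_state(); p=arm.camera('wrist')
E=np.array([pix2z(p,q,.005,s)[:2] for q in [(212,200),(452,195),(334,87),(328,313)]])
print(E, E.mean(0),np.linalg.norm(E[0]-E[1]),np.linalg.norm(E[2]-E[3]))
print('spot',pix2z(p,(363,210.5),.017,s))
print('vee top');vee([pix2z(p,q,.016,s)[:2] for q in [(173,58),(300,-1),(386,10),(487,117)]])
print('vee bot');vee([pix2z(p,q,.0,s)[:2] for q in [(178,72),(306,2),(373,2),(478,120)]])
E
```

```text
[[ 0.54645603 -0.10124645]
 [ 0.57516503 -0.21251688]
 [ 0.60894841 -0.14615685]
 [ 0.4960094  -0.17030737]] [ 0.55664472 -0.15755689] 0.1149143838293128 0.11549228052821679
spot [ 0.56164472 -0.17042859  0.017     ]
vee top
corner [ 0.64658361 -0.14359422] ang 117.4374256363882 axis 3.4396391778760846 seat [ 0.57371512 -0.147974  ] len 0.07356323340606637 0.07436010421638753
vee bot
corner [ 0.65184723 -0.14312394] ang 111.951053282324 axis 4.297075730911919 seat [ 0.57905244 -0.14859368] len 0.08342855261903426 0.08194178697858569
```

Call:
play_rows --steps '[1,4,0,0,0,1,8,0,0,0,1,12,-0.5,0,0,1,16,-1,0,0,1,18,-1,0,0,1,18,-1,0,0]'

```text
clock: 8.32
ee_pos: [0.5428, -0.158, 0.0183]
ee_rot: [179.8, -0.3, 13.3]
wrist_force: [-0.2, 0.3, 1.8]
grip_width: 0.997
```

Run:
```python
from h import *
s=arm.get_state();print(s['clock'],s['ee_pos'],s['wrist_force'])
p=arm.camera('wrist');cv2.imwrite('pics/w6.png',p['image'])
q=arm.camera('side');cv2.imwrite('pics/side6.png',cv2.resize(q['image'][150:250,250:410],None,fx=5,fy=5,interpolation=cv2.INTER_CUBIC))
print((pix2z(p,(243,255),.005,s)-s['ee_pos'])[:2],(pix2z(p,(413,255),.005,s)-s['ee_pos'])[:2])
```

```text
8.3167 [ 0.54284174 -0.1580452   0.0183183 ] [-0.166107    0.279192    1.84850107]
[-0.00438673  0.0432942 ] [ 0.01539114 -0.04116219]
```

View pics/w6.png

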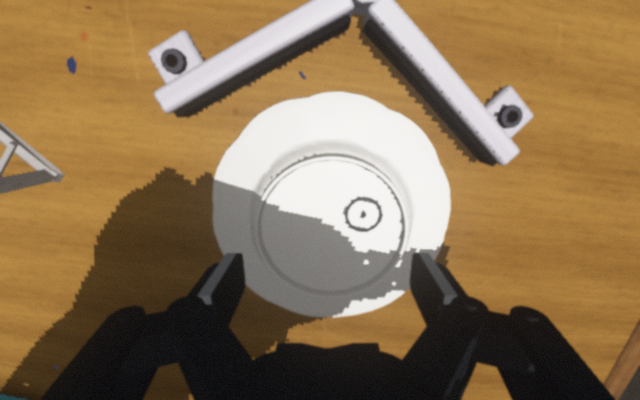

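View pics/side6.png

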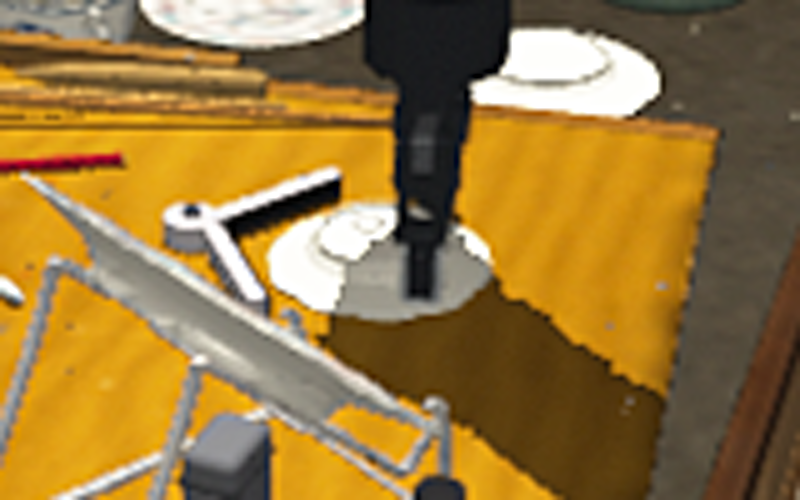

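Call:
play_rows --steps '[1,0,0,-20,0,1,-15,0,-20,0,1,-40,0,-20,0,1,-40,0,-10,0,1,-40,0,0,0,1,-40,0,2,0,1,-40,0,2,0]'

```text
clock: 9.0
ee_pos: [0.5038, -0.1669, 0.0149]
ee_rot: [179.9, -0.3, 13.4]
wrist_force: [0.4, 0.1, 0.1]
grip_width: 1.003
```

Run:
```python
from h import *
s=arm.get_state();print(s['clock'],s['ee_pos'],s['wrist_force'])
p=arm.camera('wrist');cv2.imwrite('pics/w7.png',p['image'])
q=arm.camera('side');cv2.imwrite('pics/side7.png',cv2.resize(q['image'][150:250,250:410],None,fx=5,fy=5,interpolation=cv2.INTER_CUBIC))
```

```text
9.0 [ 0.50382241 -0.16694212  0.01492959] [0.35171147 0.14235874 0.14093117]
```

View pics/w7.png

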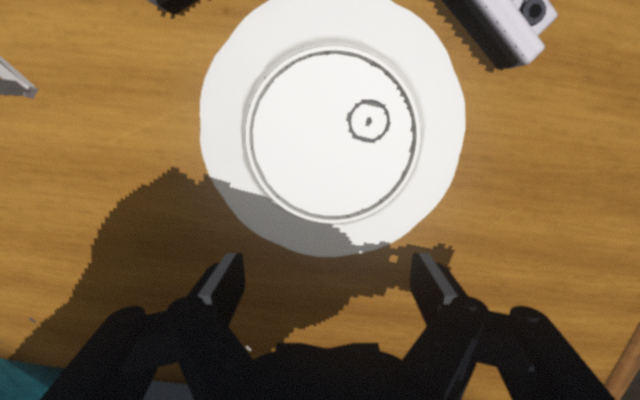

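View pics/side7.png

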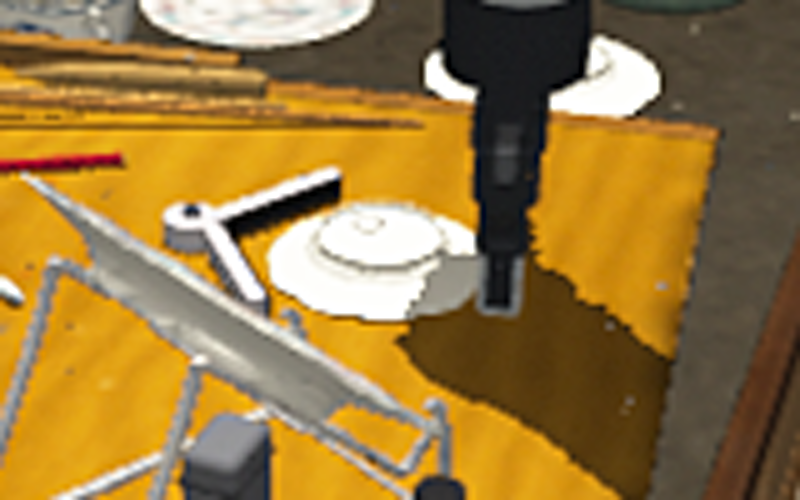

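Run:
```python
from h import *
s=arm.get_state(); p=arm.camera('side')
t=s['ee_pos']
for d in (.0425,.05):
  for z in (0,.005,.01): print(d,z,w2pix(p,[[t[0]-.23*d,t[1]+.973*d,z]])[0])
p=arm.camera('wrist')
E=np.array([pix2z(p,q,.005,s)[:2] for q in [(200,125),(465,120),(334,-8),(332,257)]])
print(E.mean(0),np.linalg.norm(E[0]-E[1]),E[0],E[1],E[3])
F=np.array([pix2z(p,q,.0185,s)[:2] for q in [(248,130),(416,132),(332,50),(332,217)]])
print('foot',F.mean(0),np.linalg.norm(F[0]-F[1]),np.linalg.norm(F[2]-F[3]))
print('spot',pix2z(p,(368.5,121),.017,s))
```

```text
0.0425 0 [349.12051671 211.8471057 ]
0.0425 0.005 [349.20492961 210.15938553]
0.0425 0.01 [349.28973345 208.46371624]
0.05 0 [348.9676913  213.34103263]
0.05 0.005 [349.0522802  211.64621943]
0.05 0.01 [349.13726338 209.94337253]
[ 0.57040221 -0.1537839 ] 0.11565670784849147 [ 0.55989258 -0.09674706] [ 0.58863897 -0.20877438] [ 0.51073095 -0.16790513]
foot [ 0.56966252 -0.15340163] 0.06584145019003892 0.06481958504487137
spot [ 0.57824439 -0.16604594  0.017     ]
```

Call:
play_rows --steps '[1,0,0,2,0,1,0,0,4,0,1,0,0,4,0]'

```text
clock: 9.45
ee_pos: [0.505, -0.1674, 0.0121]
ee_rot: [179.8, -0.4, 13.4]
wrist_force: [-0.0, -0.2, -0.8]
grip_width: 0.998
```

Call:
play_rows --steps '[1,4,1,0,0,1,8,1,0,0,1,11,1,0,0,1,14,1,0,0,1,17,1,0,0,1,20,1,0,0,1,20,1,0,0]'

```text
clock: 10.03
ee_pos: [0.5253, -0.1636, 0.0123]
ee_rot: [179.8, -0.5, 13.4]
wrist_force: [0.6, -0.0, -1.2]
grip_width: 0.996
```

Run:
```python
from h import *
s=arm.get_state();print(s['clock'],s['ee_pos'],s['wrist_force'])
p=arm.camera('wrist');cv2.imwrite('pics/w8.png',p['image'])
q=arm.camera('side');cv2.imwrite('pics/side8.png',cv2.resize(q['image'][150:250,250:410],None,fx=5,fy=5,interpolation=cv2.INTER_CUBIC))
```

```text
10.0333 [ 0.52528688 -0.16357972  0.01230419] [ 0.58040326 -0.04811832 -1.2298005 ]
```

View pics/w8.png

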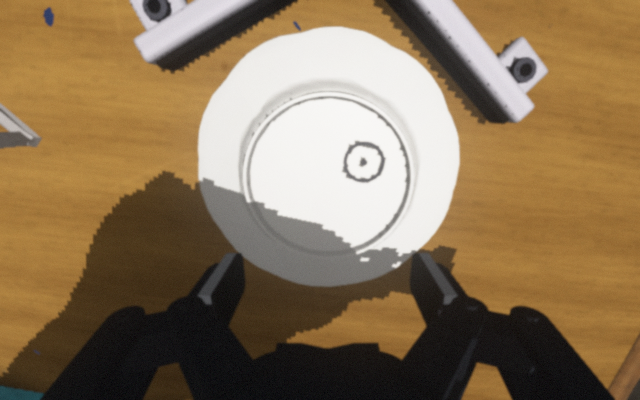

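View pics/side8.png

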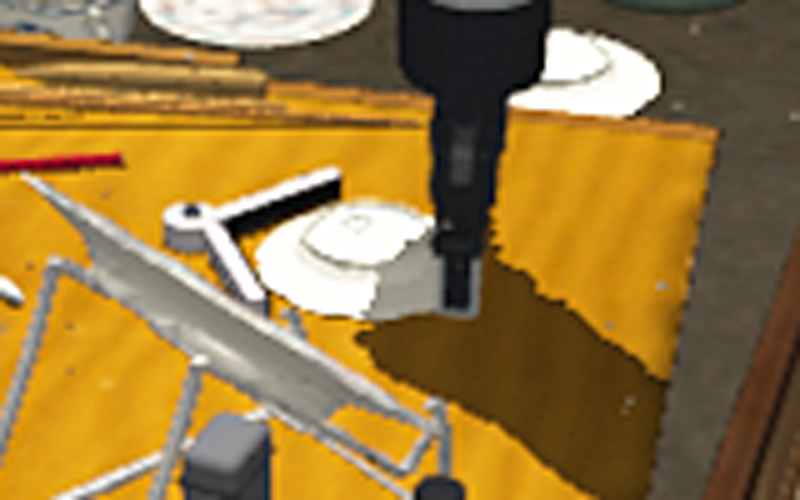

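Call:
play_rows --steps '[1,2,0,0,0,1,3.5,0,0,0,1,5,0,0,0,1,5,0,0,0]'

```text
clock: 10.47
ee_pos: [0.5301, -0.1624, 0.0123]
ee_rot: [179.8, -0.5, 13.4]
wrist_force: [-0.1, 0.3, -0.2]
grip_width: 0.997
```

Run:
```python
from h import *
s=arm.get_state();print(s['clock'],s['ee_pos'],s['wrist_force'])
p=arm.camera('wrist');cv2.imwrite('pics/w9.png',p['image'])
```

```text
10.4667 [ 0.53009151 -0.1624326   0.01234132] [-0.14686611  0.25034392 -0.18632087]
```

View pics/w9.png

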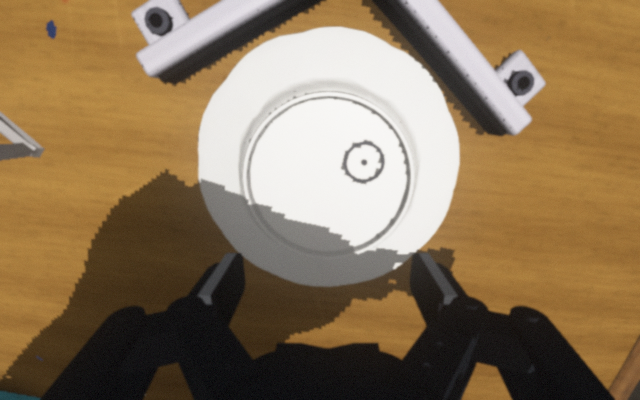

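Call:
play_rows --steps '[1,2,-1,0,0,1,3.5,-2,0,0,1,5,-3,0,0,1,5,-3,0,0]'

```text
clock: 10.85
ee_pos: [0.5337, -0.1588, 0.0123]
ee_rot: [179.7, -0.4, 13.4]
wrist_force: [-2.6, -3.4, 1.2]
grip_width: 0.999
```

Run:
```python
from h import *
s=arm.get_state();print(s['clock'],s['ee_pos'],s['wrist_force'])
p=arm.camera('wrist');cv2.imwrite('pics/w10.png',p['image'])
```

```text
10.85 [ 0.5337413  -0.15875212  0.01226896] [-2.58625672 -3.37741353  1.15317046]
```

View pics/w10.png

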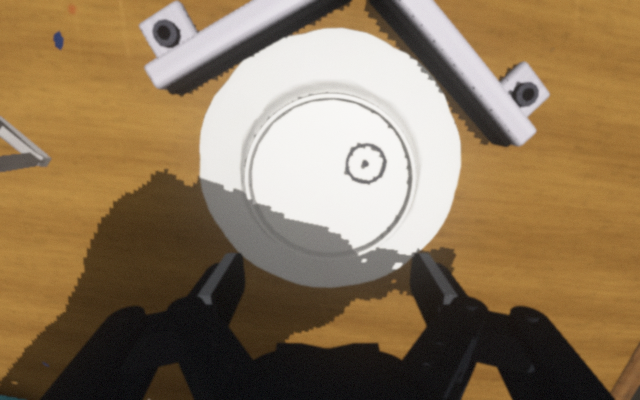

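Call:
play_rows --steps '[1,1,1,0,0,1,2,2,0,0,1,2,2,0,0]'

```text
clock: 11.15
ee_pos: [0.5346, -0.1597, 0.012]
ee_rot: [179.8, -0.2, 13.4]
wrist_force: [-5.8, -0.3, 4.2]
grip_width: 1.005
```

Run:
```python
from h import *
s=arm.get_state();print(s['clock'],s['ee_pos'],s['wrist_force'])
p=arm.camera('wrist');cv2.imwrite('pics/w11.png',cv2.resize(p['image'][0:160,120:560],None,fx=1.8,fy=1.8))
```

```text
11.15 [ 0.534617   -0.15966509  0.01203048] [-5.75876148 -0.32885071  4.24096391]
```

View pics/w11.png

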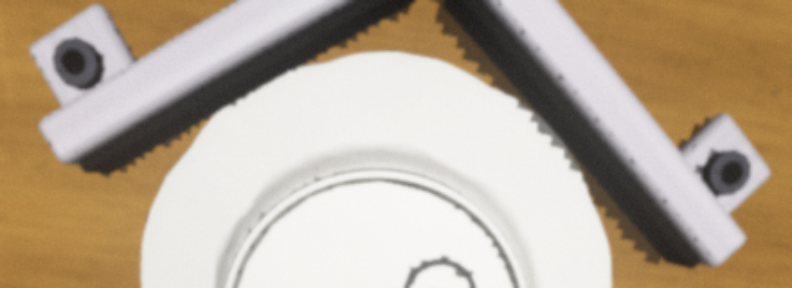

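Call:
play_rows --steps '[1,1,1,-1,0,1,2,2,-1,0,1,2,2,-1,0]'

```text
clock: 11.45
ee_pos: [0.5357, -0.1606, 0.0127]
ee_rot: [179.9, -0.1, 13.4]
wrist_force: [-5.8, 0.7, 3.1]
grip_width: 1.0
```

Run:
```python
from h import *
s=arm.get_state();print(s['clock'],s['ee_pos'],s['wrist_force'])
p=arm.camera('wrist');cv2.imwrite('pics/w12.png',cv2.resize(p['image'][0:160,120:560],None,fx=1.8,fy=1.8))
```

```text
11.45 [ 0.53571145 -0.16056012  0.01266096] [-5.75760191  0.66904897  3.08765481]
```

View pics/w12.png

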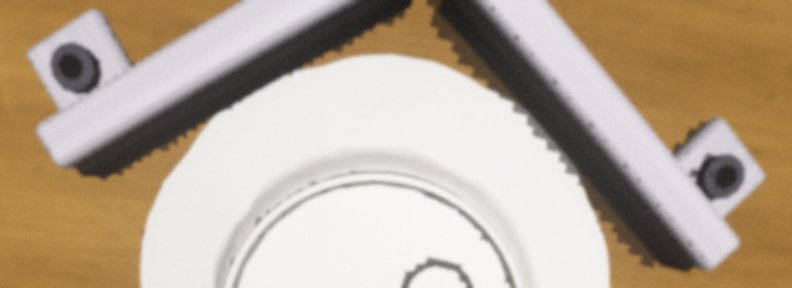

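Call:
play_rows --steps '[1,1.5,0.5,0,0,1,3,1,0,0,1,3,1,0,0]'

```text
clock: 11.75
ee_pos: [0.5362, -0.1604, 0.0124]
ee_rot: [-180.0, 0.2, 13.4]
wrist_force: [-9.5, -2.2, 7.9]
grip_width: 0.996
```

Run:
```python
from h import *
s=arm.get_state();print(s['clock'],s['ee_pos'],s['wrist_force'])
p=arm.camera('wrist');cv2.imwrite('pics/w13.png',p['image'])
F=np.array([pix2z(p,q,.005,s)[:2] for q in [(248,130)]])
```

```text
11.75 [ 0.536165   -0.16037989  0.01239654] [-9.53502504 -2.22806925  7.87483698]
```

View pics/w13.png

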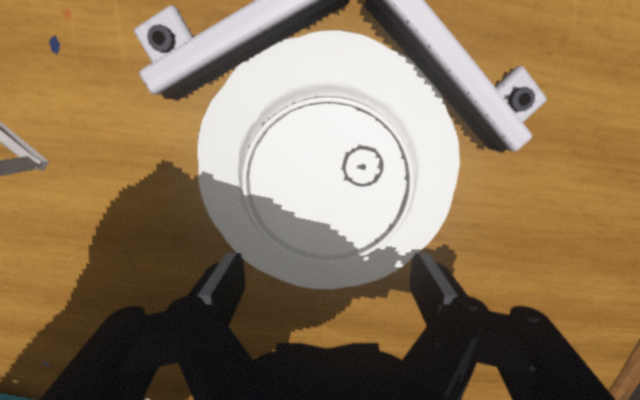

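Call:
play_rows --steps '[1,-3,0,0,0,1,-10,0,0,0,1,-30,0,0,0,1,-40,0,-20,0,1,-40,0,-50,0,1,-40,0,-90,0,1,-40,0,-130,0,1,-40,0,-170,0,1,-40,0,-190,0,1,-40,0,-190,0,1,-40,0,-190,0]'

```text
clock: 12.72
ee_pos: [0.4993, -0.1701, 0.2041]
ee_rot: [179.9, -0.0, 13.4]
wrist_force: [0.7, 0.5, -0.1]
grip_width: 1.003
```

Run:
```python
from h import *
s=arm.get_state();print(s['clock'],s['ee_pos'],s['wrist_force'])
p=arm.camera('wrist');cv2.imwrite('pics/w14.png',cv2.resize(p['image'][60:300,150:500],None,fx=2.2,fy=2.2,interpolation=cv2.INTER_CUBIC))
import pickle;pickle.dump((p,s),open('w14.pkl','wb'))
for t,z in [('saucer',0),('spot',.017),('vee_stop',0),('vee_seat',0)]:
    for q in arm.place_of(p,t)[:2]: print(t,round(q['conf'],2),np.round(q['position'],1),np.round(pix2z(p,q['position'],z,s),4))
```

```text
12.7167 [ 0.49934881 -0.17006434  0.20408013] [ 0.65531692  0.50692437 -0.09020647]
saucer 0.6 [325.5  99.2] [ 0.5822 -0.1488  0.    ]
spot 0.93 [339.1  85.6] [ 0.5974 -0.159   0.017 ]
vee_stop 0.98 [336.8  24.7] [ 0.6537 -0.1434  0.    ]
```

View pics/w14.png

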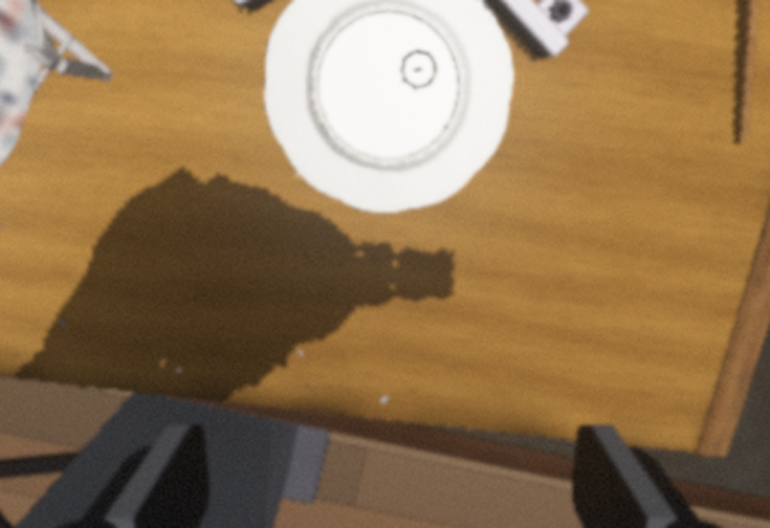

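Run:
```python
from h import *
import pickle
p,s=pickle.load(open('w14.pkl','rb'))
c=cv2.resize(p['image'][0:170,240:440],None,fx=4,fy=4,interpolation=cv2.INTER_CUBIC)
# overlay predicted saucer circle and arms for estimated pose
X=np.array([.6537,-.1434]);a=np.radians(4.2)
for z,col in ((.016,(255,0,0)),(0,(0,0,255))):
  for sg in (1,-1):
    d=a+np.pi+sg*np.radians(55)
    L=np.array([[*(X+np.array([np.cos(d),np.sin(d)])*l),z] for l in (0,.086)])
    u=((w2pix(p,L,s)-[240,0]+.5)*4-.5).astype(int); cv2.line(c,tuple(map(int,u[0])),tuple(map(int,u[1])),col,1)
se=X-.073*np.array([np.cos(a),np.sin(a)]);print('seat',se)
t=np.linspace(0,2*np.pi,90)
u=((w2pix(p,np.c_[se[0]+.059*np.cos(t),se[1]+.059*np.sin(t),t*0+.003],s)-[240,0]+.5)*4-.5).astype(np.int32)
cv2.polylines(c,[u.reshape(-1,1,2)],True,(0,160,0),1)
u=((w2pix(p,np.c_[se[0]+.033*np.cos(t),se[1]+.033*np.sin(t),t*0+.02],s)-[240,0]+.5)*4-.5).astype(np.int32)
cv2.polylines(c,[u.reshape(-1,1,2)],True,(0,160,0),1)
cv2.imwrite('pics/w14b.png',c)
```

```text
seat [ 0.58089604 -0.14874639]
```

View pics/w14b.png

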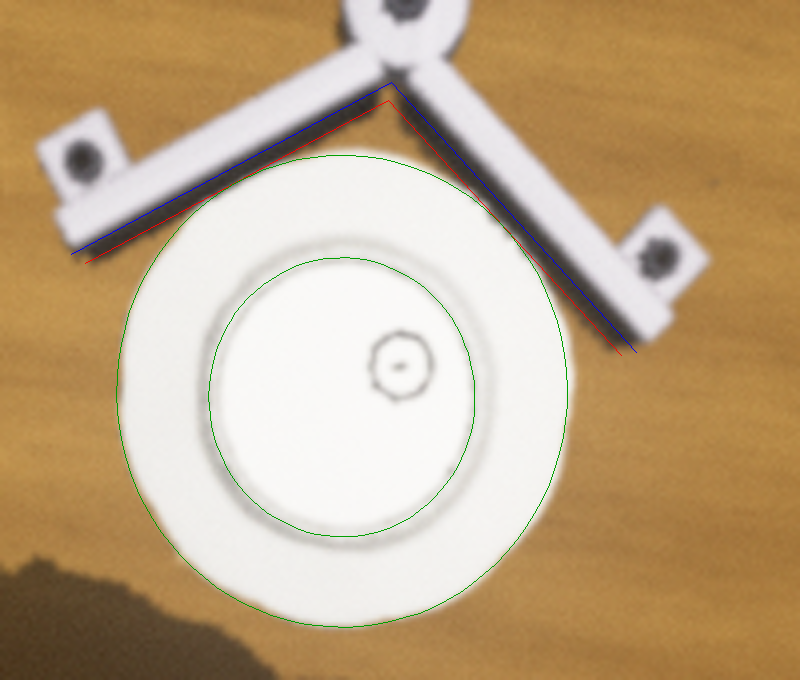

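Call:
play_rows --steps '[1,0,0,-40,0,1,0,0,-80,-7,1,0,-10,-120,-14,1,10,-50,-150,-21,1,20,-90,-160,-28,1,32,-130,-160,-35,1,44,-170,-160,-40,1,56,-210,-160,-40,1,68,-250,-160,-40,1,80,-285,-160,-40,1,92,-320,-160,-40,1,100,-350,-160,-40,1,111,-380,-160,-40,1,111,-380,-160,-40,1,111,-380,-160,-40,1,111,-380,-160,-40,1,111,-380,-160,-40,1,111,-380,-160,-40]'

```text
clock: 14.47
ee_pos: [0.5179, 0.2248, 0.3611]
ee_rot: [-179.7, 0.2, 53.3]
wrist_force: [-0.1, -0.1, 0.0]
grip_width: 0.996
```

Run:
```python
from h import *
import pickle
p,s=pickle.load(open('w14.pkl','rb'))
print('spot w14',pix2z(p,(339.6,91.2),.017,s))
s=arm.get_state();print(s['clock'],s['ee_pos'],s['ee_rot'],s['wrist_force'],np.round(s['joints'],1))
p=arm.camera('wrist');cv2.imwrite('pics/w15.png',p['image'])
pickle.dump((p,s),open('w15.pkl','wb'))
for t,z in [('gauge_rest',0),('gauge',.026),('gauge_grip',.118)]:
    for q in arm.place_of(p,t)[:2]: print(t,round(q['conf'],2),np.round(q['position'],1),np.round(pix2z(p,q['position'],z,s),4))
```

```text
spot w14 [ 0.59242615 -0.16079502  0.017     ]
14.4667 [0.51789117 0.22483683 0.36106338] [-179.67198404    0.18507848   53.31332155] [-0.07764998 -0.11540962  0.03824275] [1.590e+01 1.800e+01 3.300e+00 7.560e+01 1.000e-01 1.426e+02]
gauge_rest 0.9 [319.4 165. ] [0.4955 0.2212 0.    ]
gauge 0.98 [320.4 166.6] [0.4989 0.2218 0.026 ]
gauge 0.61 [384.1  59.8] [0.6663 0.2916 0.026 ]
gauge_grip 0.78 [315.7 184. ] [0.4936 0.2207 0.118 ]
```

View pics/w15.png

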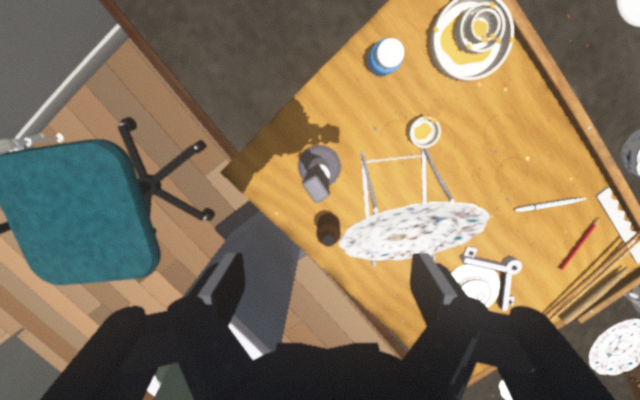

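Run:
```python
from h import *
import pickle
p,s=pickle.load(open('w15.pkl','rb'))
cv2.imwrite('pics/w15b.png',cv2.resize(p['image'][130:280,270:500],None,fx=3.4,fy=3.4,interpolation=cv2.INTER_CUBIC))
cv2.imwrite('pics/w15c.png',cv2.resize(p['image'][140:215,280:355],None,fx=8,fy=8,interpolation=cv2.INTER_CUBIC))
```

```text
(no output)
```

View pics/w15b.png

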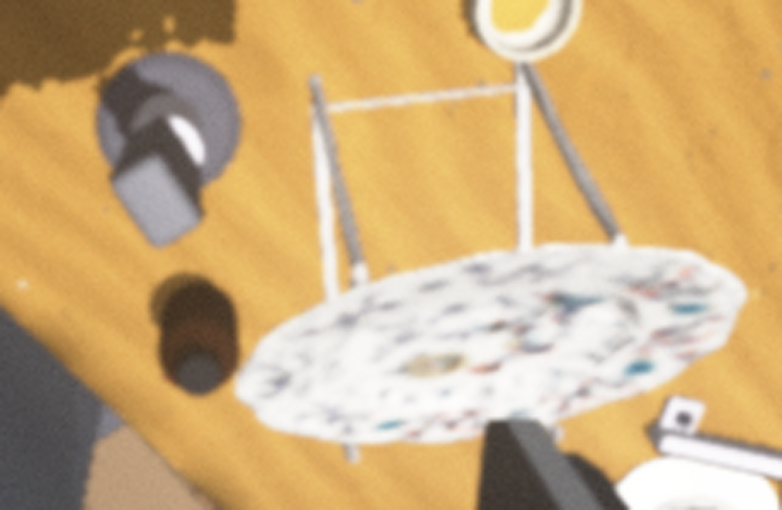

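View pics/w15c.png

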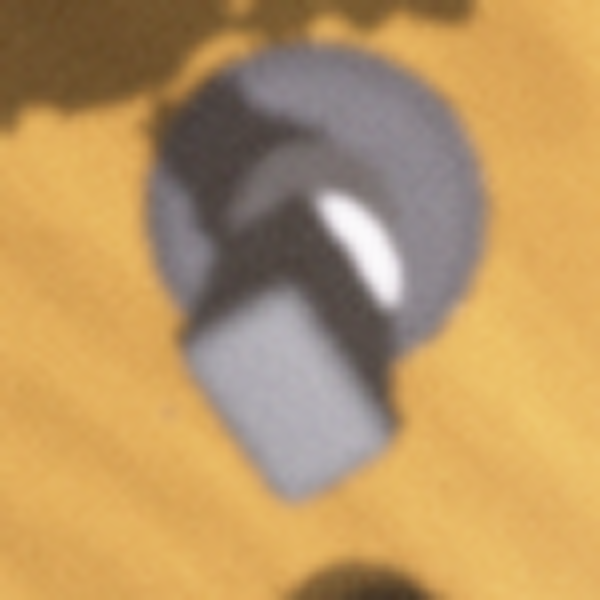

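Run:
```python
from h import *
import pickle
p,s=pickle.load(open('w15.pkl','rb'))
P=np.array([pix2z(p,((x+.5)/8-.5+280,(y+.5)/8-.5+140),.144,s)[:2] for x,y in [(187,347),(290,285),(395,430),(293,500)]])
print(P,P.mean(0))
for i in range(4):
    d=P[(i+1)%4]-P[i];print(np.linalg.norm(d),np.degrees(np.arctan2(d[1],d[0])))
print('rest',pix2z(p,((318+.5)/8-.5+280,(203+.5)/8-.5+140),.006,s))
# plate extremes, z guesses
for x,y in [(240,385),(540,245),(745,295),(350,440)]:
    for z in (.1,.19): print((x,y),z,pix2z(p,(x/3.4+270,y/3.4+130),z,s)[:2].round(3))
```

```text
[[0.48729409 0.23568274]
 [0.50539652 0.2340202 ]
 [0.50450081 0.20675332]
 [0.48537392 0.20709025]] [0.49564134 0.22088663]
0.018178608572324353 -5.247379486696164
0.027281584372712945 -91.8814618769514
0.019129863379722747 178.99082184322378
0.02865689845004025 86.15797735471251
rest [0.49629147 0.22222146 0.006     ]
(240, 385) 0.1 [0.465 0.125]
(240, 385) 0.19 [0.489 0.164]
(540, 245) 0.1 [0.6   0.103]
(540, 245) 0.19 [0.592 0.147]
(745, 295) 0.1 [0.658 0.033]
(745, 295) 0.19 [0.636 0.093]
(350, 440) 0.1 [0.488 0.075]
(350, 440) 0.19 [0.506 0.126]
```

Call:
play_rows --steps '[0.4,-17,-16,0,-7,0.4,-17,-16,10,-14,0.4,-17,-16,25,-21,0.4,-17,-16,40,-28,0.4,-17,-16,60,-34,0.4,-17,-16,60,-34,0.4,-17,-16,60,-34,0.4,-17,-16,60,-34]'

```text
clock: 15.33
ee_pos: [0.495, 0.2212, 0.3026]
ee_rot: [-179.7, -0.1, 87.2]
wrist_force: [-0.6, 0.9, 0.1]
grip_width: 0.701
```

Run:
```python
from h import *
import pickle
s=arm.get_state();print(s['clock'],s['ee_pos'],s['ee_rot'],s['grip_width'],np.round(s['joints'],1))
p=arm.camera('wrist');cv2.imwrite('pics/w16.png',p['image'])
pickle.dump((p,s),open('w16.pkl','wb'))
for t,z in [('gauge_rest',0),('gauge',.026),('gauge_grip',.118)]:
    for q in arm.place_of(p,t)[:1]: print(t,round(q['conf'],2),np.round(q['position'],1),np.round(pix2z(p,q['position'],z,s),4))
```

```text
15.3333 [0.49505    0.22124678 0.30258082] [-1.79719986e+02 -7.38587856e-02  8.71992699e+01] 0.7013789949439247 [ 16.2  16.5  -7.2  66.5   0.2 109. ]
gauge_rest 0.81 [329.7 163.9] [0.4962 0.22   0.    ]
gauge 0.66 [329.  166.7] [0.4952 0.2211 0.026 ]
gauge_grip 0.61 [328.6 181.1] [0.4947 0.2237 0.118 ]
```

View pics/w16.png

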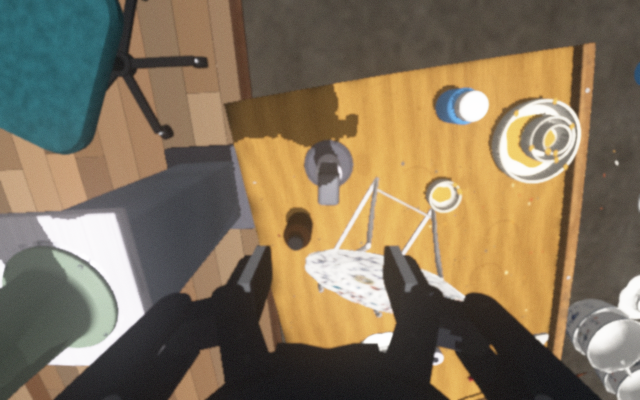

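Run:
```python
from h import *
import pickle
p,s=pickle.load(open('w16.pkl','rb'))
cv2.imwrite('pics/w16c.png',cv2.resize(p['image'][140:215,290:365],None,fx=8,fy=8,interpolation=cv2.INTER_CUBIC))
```

```text
(no output)
```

View pics/w16c.png

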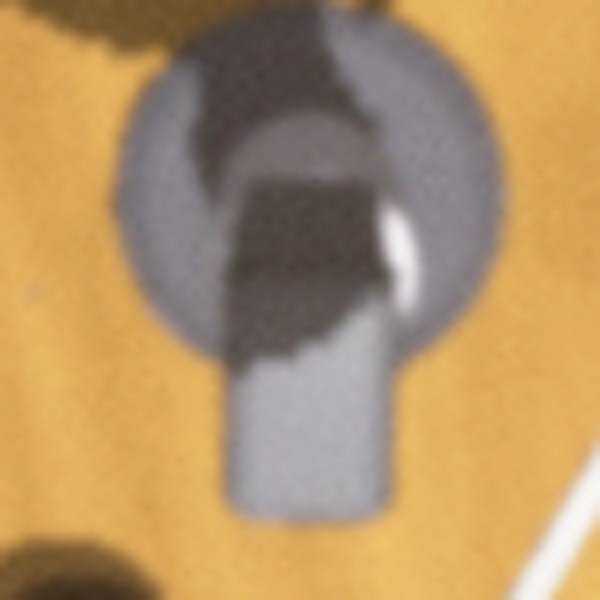

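Run:
```python
from h import *
import pickle
p,s=pickle.load(open('w16.pkl','rb'))
f=lambda x,y:pix2z(p,((x+.5)/8-.5+290,(y+.5)/8-.5+140),.144,s)[:2]
P=[f(226,400),f(392,400),f(309,518),f(309,278),f(309,397)];print(np.array(P),np.linalg.norm(P[0]-P[1]),np.linalg.norm(P[2]-P[3]))
```

```text
[[0.4839244  0.22209027]
 [0.50449579 0.22109651]
 [0.49346375 0.20616035]
 [0.49496057 0.23703965]
 [0.49423039 0.22197864]] 0.02059538745974807 0.030915557596483595
```

Run:
```python
from h import *
import pickle
p,s=pickle.load(open('w16.pkl','rb'))
p5,s5=pickle.load(open('w15.pkl','rb'))
for z in (.08,.1,.12,.14,.16,.19):
    print(z,pix2z(p,(305,263),z,s)[:2].round(3),pix2z(p5,(240/3.4+270,385/3.4+130),z,s5)[:2].round(3))
```

```text
0.08 [0.457 0.104] [0.46  0.117]
0.1 [0.46  0.115] [0.465 0.125]
0.12 [0.462 0.127] [0.47  0.134]
0.14 [0.465 0.138] [0.476 0.143]
0.16 [0.467 0.15 ] [0.481 0.151]
0.19 [0.471 0.167] [0.489 0.164]
```

Call:
play_rows --steps '[0.4,1,-1,30,0,0.4,1,-1,60,0,0.4,1,-1,90,0,0.4,1,-1,110,0,0.4,1,-1,110,0,0.4,1,-1,110,0]'

```text
clock: 16.03
ee_pos: [0.4935, 0.2226, 0.1926]
ee_rot: [-179.7, -0.1, 87.3]
wrist_force: [0.6, -0.4, 0.3]
grip_width: 0.697
```

Run:
```python
from h import *
s=arm.get_state();print(s['clock'],s['ee_pos'],s['ee_rot'],s['wrist_force'])
p=arm.camera('wrist');cv2.imwrite('pics/w17.png',p['image'])
p=arm.camera('side');cv2.imwrite('pics/side17.png',p['image'])
```

```text
16.0333 [0.49349438 0.22255482 0.19259294] [-1.79682148e+02 -5.56820902e-02  8.72720443e+01] [ 0.61998488 -0.4042195   0.3062136 ]
```

View pics/w17.png

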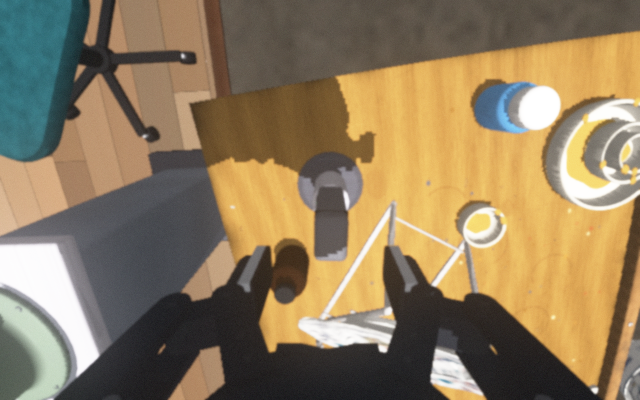

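View pics/side17.png

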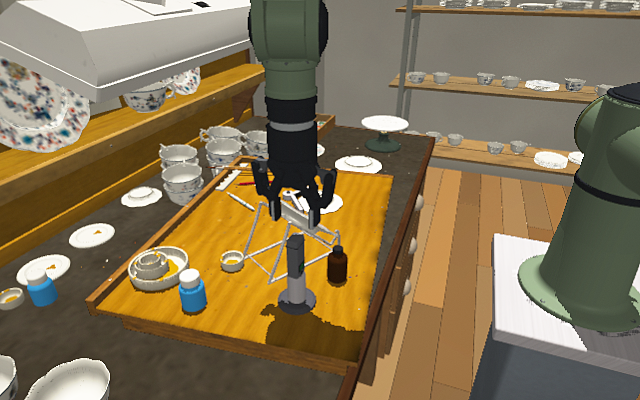

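Call:
play_rows --steps '[0.4,0,0.5,20,0,0.4,0,0.5,40,0,0.4,0,0.5,60,0,0.4,0,0.5,69,0,0.4,0,0.5,69,0,0.4,0,0.5,69,0]'

```text
clock: 16.63
ee_pos: [0.4962, 0.2234, 0.1266]
ee_rot: [-180.0, -0.2, 87.3]
wrist_force: [1.1, -0.6, 0.2]
grip_width: 0.696
```

Run:
```python
from h import *
s=arm.get_state();print(s['clock'],s['ee_pos'],s['ee_rot'],s['wrist_force'])
p=arm.camera('wrist');cv2.imwrite('pics/w18.png',p['image'])
```

```text
16.6333 [0.49619828 0.22339708 0.12659719] [-1.79980984e+02 -1.62162697e-01  8.72778873e+01] [ 1.0961688  -0.59002519  0.2100979 ]
```

View pics/w18.png

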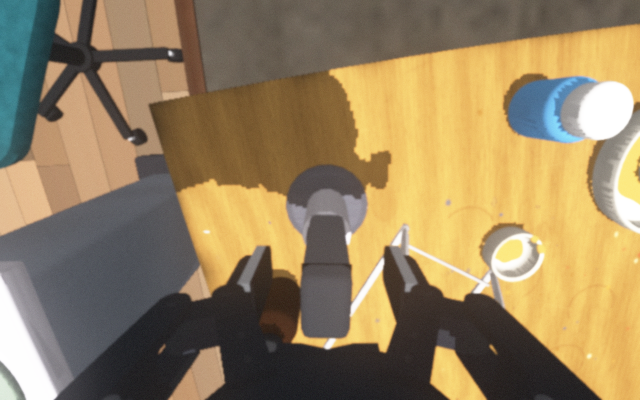

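Call:
play_rows --steps '[0,0,0,2,0,-0.4,0,0,2,0,-1,0,0,2,0,-1,0,0,2,0,-1,0,0,2,0,-1,0,0,2,0,-1,0,0,2,0,-1,0,0,2,0]' --force 45

```text
clock: 17.35
ee_pos: [0.497, 0.2237, 0.1258]
ee_rot: [179.9, -0.2, 87.3]
wrist_force: [-0.3, -0.6, 5.9]
grip_width: 0.252
```

Run:
```python
from h import *
s=arm.get_state();print(s['clock'],s['ee_pos'],s['ee_rot'],s['wrist_force'],s['grip_width'])
p=arm.camera('wrist');cv2.imwrite('pics/w19.png',p['image'])
```

```text
17.35 [0.49699946 0.2236833  0.12576527] [179.89868435  -0.20547829  87.2830942 ] [-0.32596846 -0.63814859  5.85586783] 0.25212532491366296
```

View pics/w19.png

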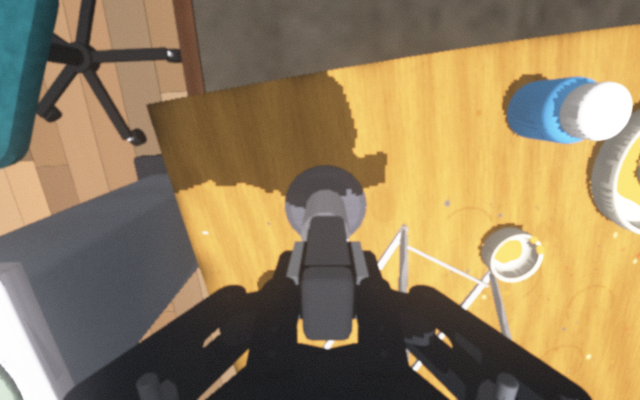

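Call:
play_rows --steps '[-1,0,0,-5,0,-1,0,0,-15,0,-1,0,0,-30,0,-1,0,0,-50,0,-1,0,0,-75,0,-1,0,0,-100,0,-1,0,0,-130,0,-1,0,0,-165,0,-1,0,0,-200,0,-1,0,0,-220,0,-1,0,0,-220,0,-1,0,0,-220,0]'

```text
clock: 18.4
ee_pos: [0.497, 0.223, 0.3472]
ee_rot: [179.7, -0.3, 87.3]
wrist_force: [0.2, 0.3, -2.2]
grip_width: 0.251
```

Run:
```python
from h import *
import pickle
s=arm.get_state();print(s['clock'],s['ee_pos'],s['ee_rot'],s['wrist_force'],s['grip_width'],np.round(s['joints'],1))
p=arm.camera('wrist');cv2.imwrite('pics/w20.png',p['image'])
q=arm.camera('side');cv2.imwrite('pics/side20.png',q['image']);pickle.dump(q,open('side20.pkl','wb'))
```

```text
18.4 [0.49699506 0.22303922 0.34723797] [179.74655518  -0.25605175  87.2860281 ] [ 0.15377194  0.32526641 -2.24516903] 0.25109196810492734 [ 16.3  15.4  -2.2  72.    0.2 109. ]
```

View pics/w20.png

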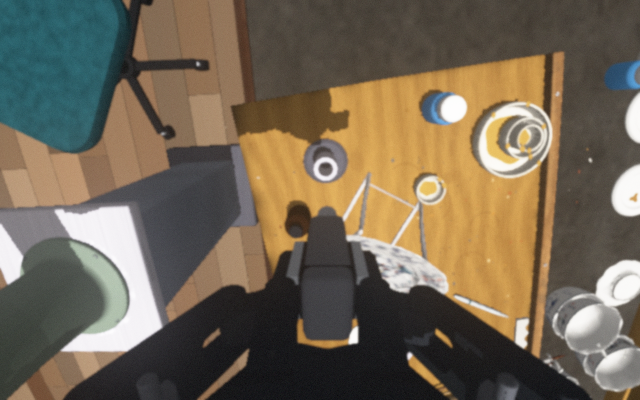

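View pics/side20.png

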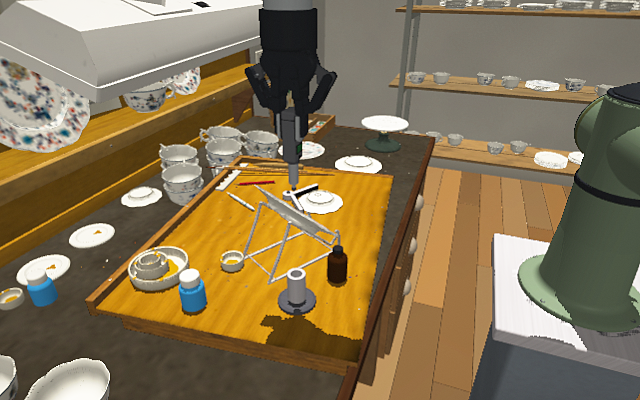

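Call:
play_rows --steps '[-1,-10,3,0,0,-1,-30,9,0,0,-1,-60,18,0,0,-1,-90,27,0,0,-1,-120,36,0,0,-1,-150,45,0,0,-1,-180,54,0,0,-1,-210,63,0,0,-1,-240,72,0,0,-1,-270,81,0,0,-1,-300,90,0,0,-1,-325,97,0,0,-1,-350,105,0,0,-1,-367,110,0,0,-1,-377,113,0,0,-1,-377,113,0,0,-1,-377,113,0,0,-1,-377,113,0,0]'

```text
clock: 20.0
ee_pos: [0.5905, -0.158, 0.3434]
ee_rot: [-179.9, -0.2, 87.3]
wrist_force: [-0.5, -0.7, -0.9]
grip_width: 0.252
```

Run:
```python
from h import *
s=arm.get_state();print(s['clock'],s['ee_pos'],s['ee_rot'],s['wrist_force'],s['grip_width'],np.round(s['joints'],1))
for n in ['wrist','side','scene']:
    p=arm.camera(n);cv2.imwrite(f'pics/{n}21.png',p['image'])
    if n!='wrist': print(n,w2pix(p,[s['ee_pos']-[0,0,.114],[.5924,-.1608,.017],[.581,-.149,0]]).round(1).tolist())
    for t in ('tip','spot','saucer','gauge'):
        for q in arm.place_of(p,t)[:1]: print(n,t,round(q['conf'],2),np.round(q['position'],1))
```

```text
20.0 [ 0.59051222 -0.1580225   0.34335537] [-179.94506081   -0.21343981   87.34860922] [-0.51499806 -0.73406953 -0.88241303] 0.25230590684562304 [-22.   23.5   8.7  75.3   0.2  70.7]
wrist spot 0.79 [331.6 159.4]
wrist saucer 0.89 [320.9 152.5]
wrist gauge 0.96 [324.7 213.1]
side [[318.8, 116.8], [317.9, 193.6], [320.4, 201.9]]
side tip 0.22 [316.2 192.6]
side spot 0.68 [316.1 192.2]
side saucer 0.94 [317.7 202. ]
side gauge 0.92 [319.1 113.6]
scene [[340.1, 228.4], [337.6, 276.7], [331.8, 276.7]]
scene spot 0.91 [338.6 275.9]
scene saucer 0.71 [333.3 275.9]
scene gauge 0.64 [341.4 225.6]
```

View pics/side21.png

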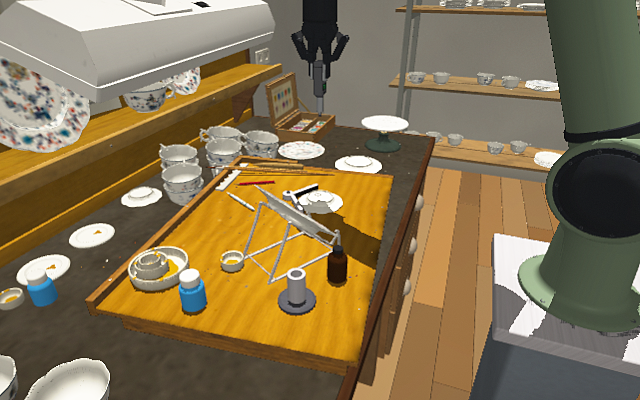

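View pics/scene21.png

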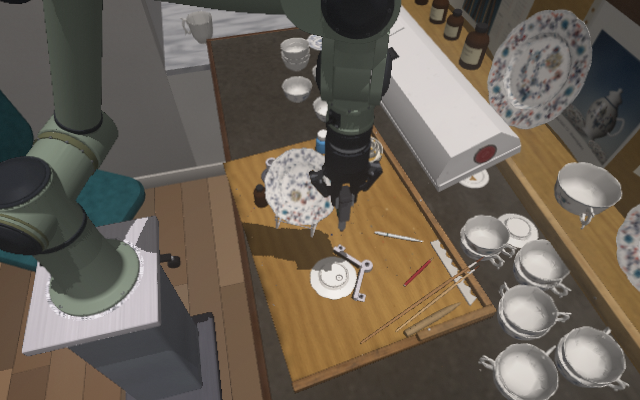

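Run:
```python
from h import *
s=arm.get_state()
P={n:arm.camera(n) for n in ['wrist','side','scene']}
for n,p in P.items():
    im=p['image'];c={'wrist':(331,160),'side':(317,150),'scene':(338,250)}[n]
    h=45 if n=='wrist' else 55
    cv2.imwrite(f'pics/{n}22.png',cv2.resize(im[c[1]-h:c[1]+h,c[0]-45:c[0]+45],None,fx=6,fy=6 if n=='wrist' else 5.4,interpolation=cv2.INTER_CUBIC))
    for q in arm.place_of(p,'spot')[:1]: print(n,pix2z(p,q['position'],.017,s))
```

```text
wrist [ 0.59342987 -0.16061789  0.017     ]
side [ 0.56705522 -0.11830254  0.017     ]
scene [ 0.59826246 -0.16574969  0.017     ]
```

View pics/wrist22.png

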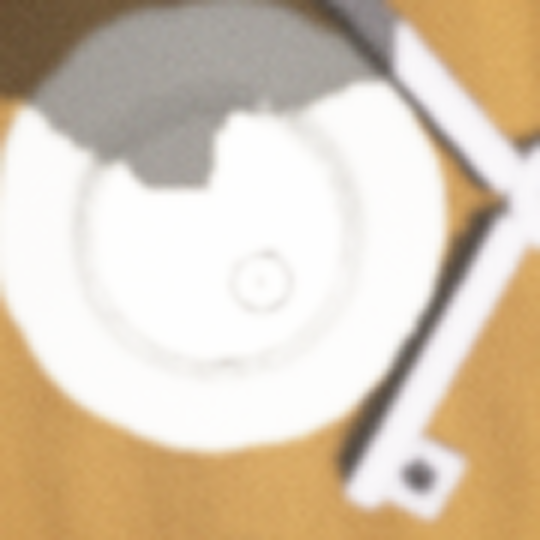

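View pics/side22.png

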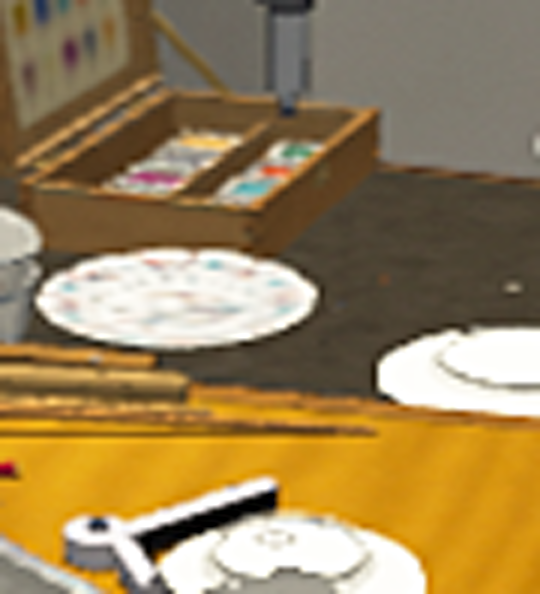

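View pics/scene22.png

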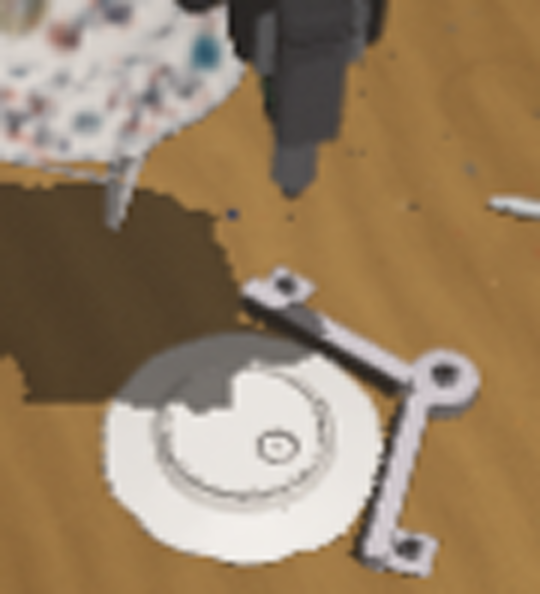

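Call:
play_rows --steps '[-1,-1,2,15,0,-1,-1,2,40,0,-1,-1,2,65,0,-1,-1,2,90,0,-1,-1,2,115,0,-1,-1,2,140,0,-1,-1,2,160,0,-1,-1,2,175,0,-1,-1,2,185,0,-1,-1,2,190,0,-1,-1,2,190,0,-1,-1,2,190,0]'

```text
clock: 22.05
ee_pos: [0.5932, -0.16, 0.1542]
ee_rot: [180.0, -0.1, 87.3]
wrist_force: [-0.1, 0.6, -0.8]
grip_width: 0.252
```

Run:
```python
from h import *
s=arm.get_state();print(s['clock'],s['ee_pos'],s['ee_rot'],s['wrist_force'],s['grip_width'])
P={n:arm.camera(n) for n in ['wrist','side','scene']}
for n,p in P.items():
    im=p['image'];c={'wrist':(331,200),'side':(317,180),'scene':(338,260)}[n]
    if n=='wrist': cv2.imwrite(f'pics/{n}23.png',im);continue
    h=45
    cv2.imwrite(f'pics/{n}23.png',cv2.resize(im[c[1]-h:c[1]+h,c[0]-45:c[0]+45],None,fx=6,fy=6,interpolation=cv2.INTER_CUBIC))
    print(n,((w2pix(p,[s['ee_pos']-[0,0,.114],s['ee_pos']-[0,.002,.114],s['ee_pos']-[0,0,.1],[.5930,-.1607,.017]])-c+h)*6).round(1).tolist())
```

```text
22.05 [ 0.59323135 -0.1600035   0.15417888] [ 1.79964166e+02 -1.48962848e-01  8.72777722e+01] [-0.06658155  0.59159262 -0.7666289 ] 0.2516594254715078
side [[273.4, 305.7], [275.0, 303.8], [273.6, 277.3], [274.2, 351.4]]
scene [[271.1, 341.1], [272.4, 345.4], [272.4, 324.5], [268.9, 369.4]]
```

View pics/wrist23.png

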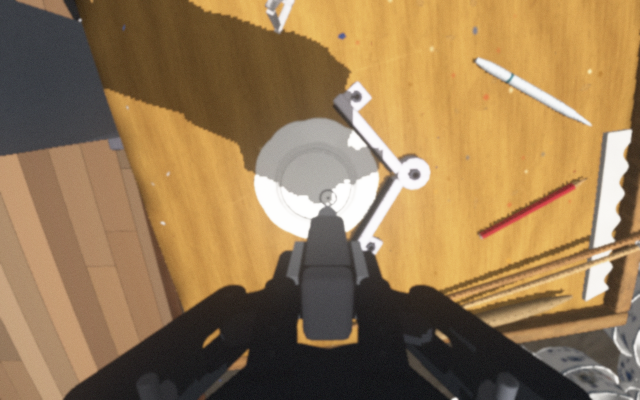

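View pics/side23.png

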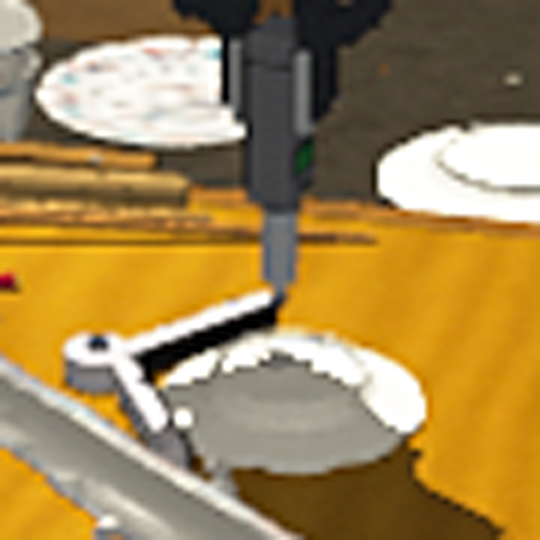

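View pics/scene23.png

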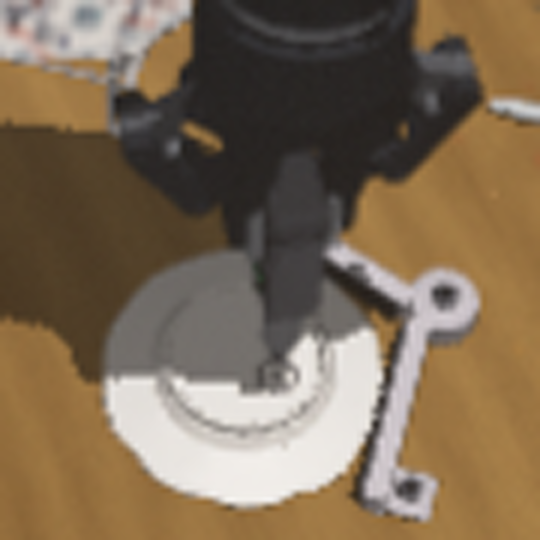

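Run:
```python
from h import *
s=arm.get_state()
Z={}
for n,c in [('side',(317,185)),('scene',(338,265)),('wrist',(328,205))]:
    p=arm.camera(n); h=20
    Z[n]=cv2.resize(p['image'][c[1]-h:c[1]+h,c[0]-h:c[0]+h],None,fx=10,fy=10,interpolation=cv2.INTER_CUBIC)
cv2.imwrite('pics/z24.png',np.hstack([Z['side'],Z['scene']]));cv2.imwrite('pics/z24w.png',Z['wrist'])
```

```text
(no output)
```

View pics/z24.png

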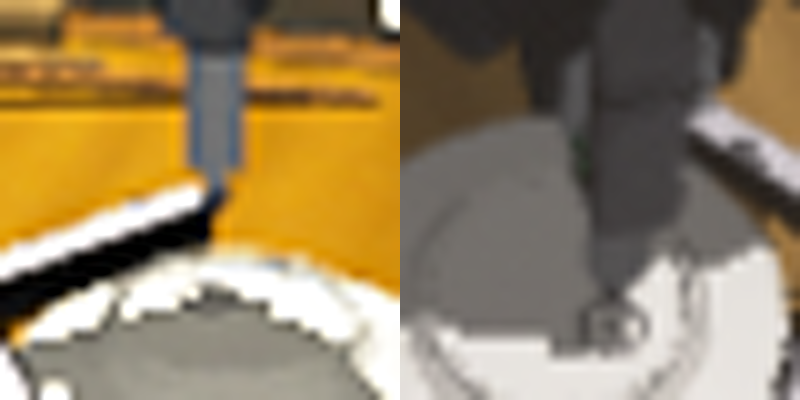

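View pics/z24w.png

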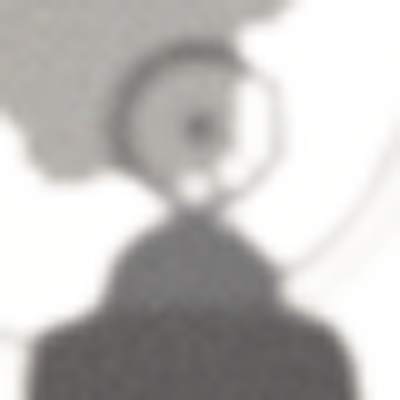

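Run:
```python
from h import *
s=arm.get_state(); e=s['ee_pos']
W=arm.camera('wrist')
T=np.eye(4);T[:3,:3]=R.from_euler('xyz',s['ee_rot'],degrees=True).as_matrix();T[:3,3]=e
def tp(*q): return (T@[*q,1])[:3]
for q in [(0,0,.114),(0,0,.1),(.008,0,.1),(0,.008,.1),(0,-.008,.1),(-.004,0,.114),(.004,0,.114),(0.016,0,-.018+.006),(0,0,-.018)]:
    print(q,((w2pix(W,tp(*q),s)[0]-[308,185]+.5)*10-.5).round(0))
from scipy.optimize import least_squares
P={n:arm.camera(n) for n in ['side','scene']}
obs={'side':(318.5,185.5),'scene':(339,274.3)}; bias={'side':(-.1,1.0),'scene':(1.7,.9)}
for b in (0,1):
    r=least_squares(lambda X:np.concatenate([w2pix(P[n],X)[0]+b*np.array(bias[n])-obs[n] for n in P]),e-[0,0,.114])
    print(b,r.x,r.x-e,r.fun)
```

```text
(0, 0, 0.114) [209. 195.]
(0, 0, 0.1) [210. 251.]
(0.008, 0, 0.1) [210. 156.]
(0, 0.008, 0.1) [310. 251.]
(0, -0.008, 0.1) [110. 251.]
(-0.004, 0, 0.114) [209. 240.]
(0.004, 0, 0.114) [209. 150.]
(0.016, 0, -0.011999999999999999) [224. 803.]
(0, 0, -0.018) [ 225. 1217.]
0 [ 0.5933104  -0.16626308  0.03868786] [ 9.63421594e-05 -6.28528274e-03 -1.15638383e-01] [-0.14848875 -0.04781631 -0.12429401  0.07048041]
1 [ 0.59066372 -0.1643617   0.04246904] [-0.00255033 -0.0043839  -0.1118572 ] [ 0.4516869   0.14499294  0.37889768 -0.2142894 ]
```

Run:
```python
from h import *
s=arm.get_state(); W=arm.camera('wrist')
sp=pix2z(W,(308+(198.5)/10-.5,185+128.5/10-.5),.017,s);print(sp)
# nose offset: solve for lower-end front edge (195,210) at z=tcp-.1 and sides
n=pix2z(W,(308+19.5-.5+.05,185+21-.5),s['ee_pos'][2]-.1,s);print('nose front edge',n,n-s['ee_pos'])
```

```text
[ 0.59192812 -0.16063649  0.017     ]
nose front edge [ 0.59186287 -0.15602029  0.05380419] [-0.00101441  0.00384691 -0.1       ]
```

Call:
play_rows --steps '[-1,3.7,0,5,0,-1,3.7,0,10,0,-1,3.7,0,14,0,-1,3.7,0,18,0,-1,3.7,0,18,0,-1,3.7,0,18,0]'

```text
clock: 23.05
ee_pos: [0.5927, -0.156, 0.1351]
ee_rot: [-179.9, -0.2, 87.3]
wrist_force: [0.5, 1.3, -1.1]
grip_width: 0.255
```

Run:
```python
from h import *
s=arm.get_state();print(s['clock'],s['ee_pos'],s['ee_rot'],s['wrist_force'])
Z={}
for n,c in [('side',(317,190)),('scene',(338,270)),('wrist',(328,205))]:
    p=arm.camera(n); h=20
    Z[n]=cv2.resize(p['image'][c[1]-h:c[1]+h,c[0]-h:c[0]+h],None,fx=10,fy=10,interpolation=cv2.INTER_CUBIC)
cv2.imwrite('pics/z25.png',np.hstack([Z['side'],Z['scene']]));cv2.imwrite('pics/z25w.png',Z['wrist'])
```

```text
23.05 [ 0.5926718  -0.15597041  0.13514117] [-179.94297739   -0.18064109   87.27829391] [ 0.47530743  1.29979211 -1.05269998]
```

View pics/z25.png

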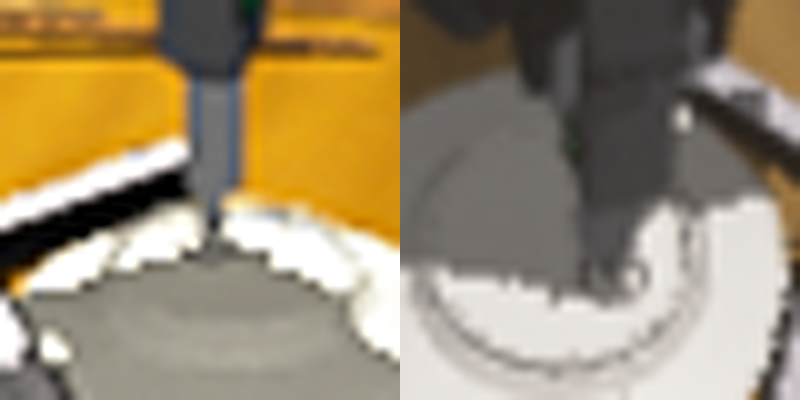

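View pics/z25w.png

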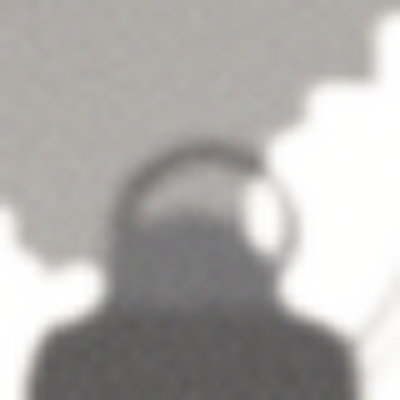

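Call:
play_rows --steps '[-1,0,1.3,2,0,-1,0,1.3,4,0,-1,0,1.3,5.5,0,-1,0,1.3,6,0,-1,0,1.3,6,0]'

```text
clock: 23.62
ee_pos: [0.5946, -0.1563, 0.1299]
ee_rot: [180.0, -0.1, 87.3]
wrist_force: [-0.0, 0.1, -0.0]
grip_width: 0.251
```

Call:
play_rows --steps '[-1,0,0,1,0,-1,0,0,2,0,-1,0,0,2,0,-1,0,0,2,0,-1,0,0,2,0]'

```text
clock: 24.03
ee_pos: [0.5947, -0.1563, 0.128]
ee_rot: [180.0, -0.1, 87.3]
wrist_force: [-0.3, 0.4, 1.1]
grip_width: 0.253
```

Call:
play_rows --steps '[-1,0,0,1,0,-1,0,0,1,0,-1,0,0,1,0,-1,0,0,1,0]'

```text
clock: 24.37
ee_pos: [0.5947, -0.1563, 0.127]
ee_rot: [180.0, -0.1, 87.3]
wrist_force: [-0.9, 0.0, 0.6]
grip_width: 0.255
```

Run:
```python
from h import *
Z={};F=[]
for n,c in [('side',(317,190)),('scene',(338,270)),('wrist',(328,205))]*3:
    p=arm.camera(n); h=20; s=arm.get_state(); F.append(s['wrist_force'])
    Z[n]=cv2.resize(p['image'][c[1]-h:c[1]+h,c[0]-h:c[0]+h],None,fx=10,fy=10,interpolation=cv2.INTER_CUBIC)
print(s['clock'],s['ee_pos'],s['ee_rot'],np.mean(F,0),np.std(F,0))
cv2.imwrite('pics/z26.png',np.hstack([Z['side'],Z['scene']]));cv2.imwrite('pics/z26w.png',Z['wrist'])
```

```text
24.8167 [ 0.5946588  -0.15632858  0.12702144] [ 1.79956234e+02 -1.44896069e-01  8.72757663e+01] [-0.2402724  -0.11455295  0.61479206] [0.53384719 0.6315115  0.65006024]
```

View pics/z26.png

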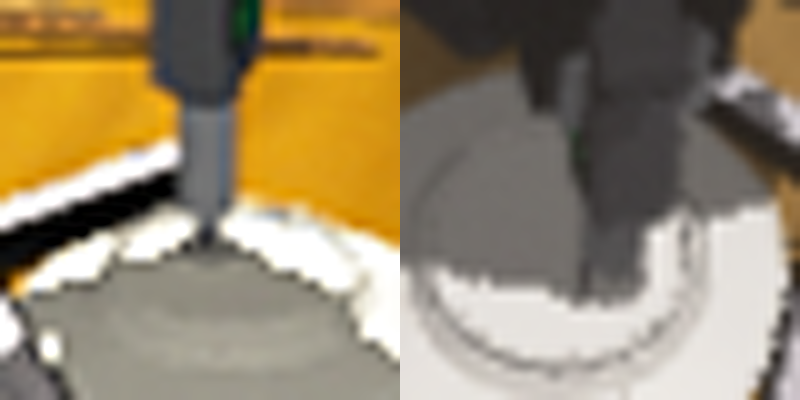

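View pics/z26w.png

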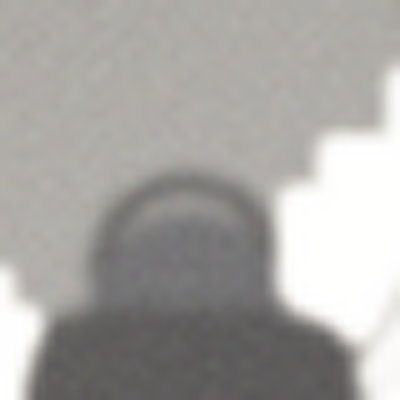

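Call:
play_rows --steps '[-1,0,0,0.7,0,-1,0,0,1.5,0,-1,0,0,1.5,0,-1,0,0,1.5,0]'

```text
clock: 25.15
ee_pos: [0.5947, -0.1563, 0.1255]
ee_rot: [180.0, -0.1, 87.3]
wrist_force: [0.1, 0.3, 1.5]
grip_width: 0.253
```

Run:
```python
from h import *
F=[]
for n in ['scene','side','wrist']*6:
    p=arm.camera(n); s=arm.get_state(); F.append(s['wrist_force'])
    if len(F)<4: cv2.imwrite(f'pics/{n}27.png',p['image'])
print(s['clock'],s['ee_pos'],s['ee_rot'],np.mean(F,0),np.std(F,0)/18**.5,s['grip_width'],np.abs(s['dq']).max())
```

```text
26.05 [ 0.59465655 -0.156323    0.1255049 ] [ 1.79957542e+02 -1.44117596e-01  8.72751901e+01] [-0.4882334   0.0907673   1.36365374] [0.10979338 0.10567543 0.13699515] 0.2525477393175877 0.09584280303433904
```

View pics/wrist27.png

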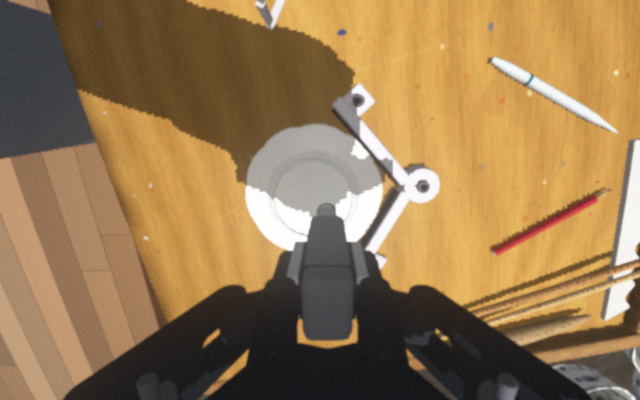

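View pics/scene27.png

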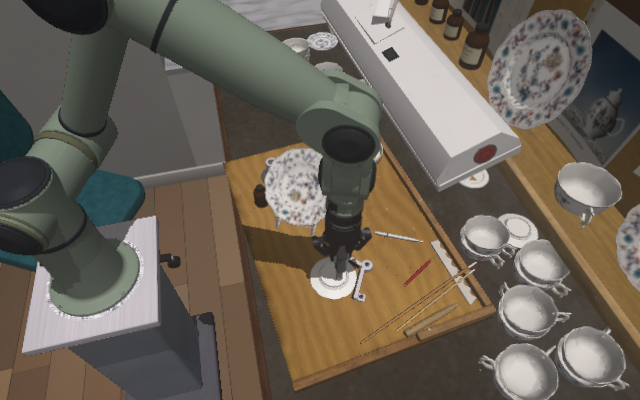

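Press is about 2.7 N, and the height also says roughly 5 mm in. I'll check the saucer's seat with an overlay before handing in.

Run:
```python
from h import *
s=arm.get_state();p=arm.camera('wrist')
c=cv2.resize(p['image'][100:280,220:460],None,fx=3.3,fy=3.3,interpolation=cv2.INTER_CUBIC)
X=np.array([.6537,-.1434]);a=np.radians(4.2);t=np.linspace(0,2*np.pi,90)
f=lambda W:((w2pix(p,W,s)-[220,100]+.5)*3.3-.5).astype(np.int32).reshape(-1,1,2)
for sg in (1,-1):
    d=a+np.pi+sg*np.radians(55)
    cv2.polylines(c,[f(np.array([[*(X+np.array([np.cos(d),np.sin(d)])*l),0] for l in (0,.086)]))],False,(0,0,255),1)
se=X-.073*np.array([np.cos(a),np.sin(a)])
cv2.polylines(c,[f(np.c_[se[0]+.059*np.cos(t),se[1]+.059*np.sin(t),t*0+.003])],True,(0,160,0),1)
cv2.imwrite('pics/w28.png',c)
```

```text
(no output)
```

View pics/w28.png

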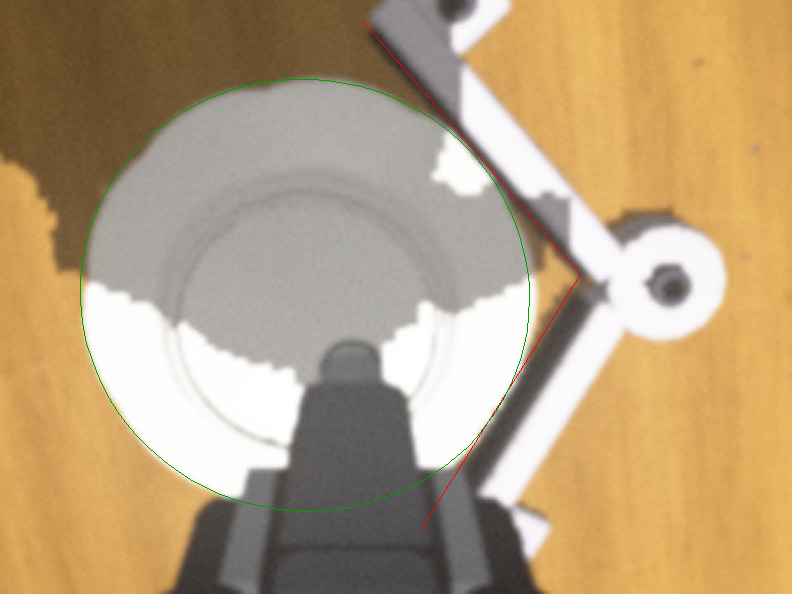

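The rim still lies against both arms, within about 1 mm of the overlay. Handing in.

Run:
```python
from h import *
print(arm.hand_in()); s=arm.get_state(); print(s['clock'],s['ee_pos'],s['wrist_force'])
```

```text
the job is handed in; nothing more can be done
None
the job is handed in; nothing more can be done
```

I slid the saucer into the vee stop, lifted the gauge out of its rest, carried it over the plate, and handed in at about 26 s. The gauge was still held with its tip pressed in the pencilled ring; the hand-in gave no verdict.

**Last checks**
- **Saucer seat:** in the final wrist picture the saucer's rim lay against both arms, within about 1–2 mm of my estimated seat. That estimate carries the camera calibration error of about 2 mm.
- **Tip position:** I judged the tip about 1 mm from the ring's centre. The ring was partly hidden by the gauge, so this comes from the nose position and the visible part of the ring.
- **Press:** about 2.7 N by the wrist force (noisy, allowing about 1.4 N for the gauge's weight), or roughly 4.9 mm in. The height gives 5.3 mm, so the two agree on about half-way.
- **Grip and attitude:** the tool stood within 0.2° of vertical. I did not measure the gauge's own tilt after the grasp; it looked upright, at most about 2°. The grip held steady at about 21 mm on the 22 mm body.
- **Other objects:** I did not measure the bottle, dish and jar at the end. The arm went nowhere near the dish or jar and felt no contact near the bottle.

**What went wrong or disagreed**
- **First push:** the open fingertips were higher than I assumed and rode partly onto the rim. I backed off, lowered about 6 mm and pushed again; the saucer was not seen to tip.
- **Spot readings:** the scene and side cameras differed from the wrist camera by up to about 7 mm. One side-camera reading was clearly wrong, so I went by the wrist camera.

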